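Load a cartridge in the bench sampler and clamp it home

ROBOT

A 7-joint arm with a two-finger parallel gripper is mounted at the origin on a cart in front of the work surface, level with it; the furniture and walls round the work are solid. World frame = base frame: x ahead of the robot, y to its left, z up, the work surface at z = 0. Lengths are in m, angles in rad, forces in N, time in s.
With the tool pointing down it reaches from about 0.4 to 0.85 m from the base axis. Payload 10.4 kg.
Tool frame: the origin (TCP) lies midway between the tips of the shut fingers; the grasp point (between the pads) lies 19 mm behind it; z points along the fingers, y is the line along which they close (so a half turn about z gives the same grasp; the last joint's range is limited). The gripper opens to 87 mm and grips with 3 to 60 N. Pads are 19 mm wide; open, the fingers measure 117 mm over their backs; the gripper's body (75 mm by 190 mm) begins 51 mm behind the grasp point.
Start: joints at [-1.26, 0.332, -0.065, 1.46, 0.022, 1.35, -0.088], TCP at [0.205, 0.591, 0.223] pointing down, gripper open.
Joint ranges: [-2.6, 2.6], [-0.5, 2.12], [-1.47, 1.34], [0.16, 2.42], [-1.27, 4.41], [0.06, 2.06], [-2.6, 2.6]. Speed limits (rad/s): [2.22, 2.22, 2.79, 2.79, 3.14, 3.14, 3.14].

INTERFACE

Orientations are given as a unit quaternion [x, y, z, w].
In Python, from bench import sensors, eyes, order gives the robot as it stands.
- The arm moves only by the tool arm_command, never from a script. Its argument "steps" is a list of rows, each an object with "rot": the turn, a rotation vector about the world's x, y, z in degrees, a list of three; "slide": the shift along the world's x, y, z in m, a list of three; "grip": the opening, from 0 (shut) to 1 (fully open). A call has exactly 8 rows; each row shifts and turns the commanded pose from where the row before left it; what a row does not reach is not made up. A row lasts 1/8 s, in which the tool goes at most 62.5 mm and 10.7 degrees, less where a joint would pass 70% of its speed; a pose out of reach is approached as far as the arm can. A call with a gripper value outside its range is refused whole. The fingers move at their own pace and stop on an object; "newtons" is the grip in N (left out, the last holds). Time passes only in rows, so rows that do not move let the fingers close, or fill a call up. It gives the time, the measured TCP pose, the force, the opening and the grip force at its end, in the units of the state.
- sensors.read_state(): the state, without advancing time (a new reading comes with each control period).
- eyes.camera(name): name is "side" or "top" or "wrist"; returns a dict with "pixels" (480x640x3 uint8, red, green, blue), "intrinsics" (3x3 intrinsics, pixels), "pose" (4x4, takes a point from camera to world coordinates). Camera axes: x right, y down, z forward; pixel columns grow to the right and rows downward; lengths in m; the calibration is good to about 2 mm. A picture is of the moment at which its call begins. There is no depth.
- order.close_job(): hands the job in; it is judged then, once.
Trained networks look in a picture, given as the dict that the camera call returned (one of the last four; its "shot" number tells which), for a name from the list of things; names that differ only in an ending like _2 or _b are one class to them, and where a whole thing is asked for, a point or a joint stands for the part that bears it (a point fixed in the world has none). Each returns a list of dicts, best first, with "conf" (0 to 1); they miss things now and then, are a little off and sometimes report something else, mostly with a low value. They report only what shows in the picture. A call takes as long as a camera call. They do not tell look-alikes from the thing itself.
- eyes.look_for(name, picture): "bbox" ([left, top, right, bottom] in pixels, round what is visible of it).
The state is a dict: "time": time; "joint_positions": joint angles; "joint_vel": joint speeds; "joint_torque": joint torques, N m; "ee_pos": TCP position; "eef_rot": TCP orientation; "ft_force": force on the tool from outside, world axes, zero at the start; "torque": the same for the moment, N m; "width": finger opening in m; "grip_force": force on a finger pad.
Only numpy, scipy, OpenCV 4.12 (cv2) and the standard library are available. Lean on these libraries where they do the work, as an engineer would, in place of code of your own. Each camera call takes 0.05 s, during which the arm holds its last target. There are 200 camera calls.

TASK

Stand the white cartridge upright in the pocket of the grey cradle without forcing it, and let go of it. Then swing the hinged clamp over and press its handle down slowly until you feel the cartridge come home on its hidden seal and about 20 N bears on the handle; keep that for a moment without ramming, then let go and leave it clamped. Leave the things around it where they are.

Things in the scene. Friction and masses are not known exactly. Their poses are not given: they have to be found in the camera images.
- cartridge: White plastic cartridge, an upright oblong block 44 (its x) x 30 (its y) x 66 mm tall, 60 to 130 g, with fine grey grip ribs 45 to 55 mm up on its two broad sides. The lowest 4 mm are stepped in to 40 x 26 mm. Origin: centre of its underside, z up. It fits either way round (half turn). At the start it stands on the worktop.
- cradle: Grey cradle fixed to the worktop: a socket block 84 (x) x 76 (y) x 60 mm tall with a pocket 46 (x) x 32 (y) mm, so 1 mm of play on each side of the cartridge, and a 2 mm lead-in. Behind it (+x) two cheeks 97 mm tall, 90 mm from the pocket's centre, 56 mm over their outsides, carry the clamp. Origin: on the worktop under the pocket's centre, z up.
- socket_mouth (a point): Centre of the pocket's mouth, level with the block's top, 60 mm up. In the pocket a light sprung plate (2 to 4 N) carries the cartridge 32 mm above the worktop, so when merely put in it stands 38 mm proud. Below is a stiff seal (12 N per mm), which the cartridge's underside meets 9 to 29 mm above the worktop: this differs from time to time, is not seen or measured and must be felt.
- clamp (a joint): Hinge angle of the clamp in rad: 0 is level and fully down (stop), larger is more open, about 1.57 points straight up, at most 1.85. The hinge is stiff (0.65 N m of dry friction, about 4 N at the handle): the clamp stays where it is left. The pad meets a cartridge that is merely put in near 0.31. Clamped home it ends between about 0.05 and 0.29.
- clamp_hinge (a point): Middle of the clamp's hinge pin, 90 mm behind the pocket's centre (cradle +x) and 84 mm above the worktop; the pin lies along the cradle's y.
- clamp_handle (a point): Middle of the clamp's handle: a black round bar 16 mm thick, 70 mm long along the cradle's y, across the free end of the flat clamp arm (22 mm wide, 10 mm thick), 150 mm from the hinge pin (4 mm above the hinge line when level). With the clamp down it lies 60 mm in front of the pocket's centre, about 95 to 130 mm above the worktop.
- clamp_pad: Black rubber pressing pad, a 14 mm roller 22 mm long along y, under the arm 90 mm from the hinge; origin on its axis. It bears on the middle of the cartridge's top. To go home the cartridge needs more than 20 N from the pad (16 N down on the handle) for 0.3 s; over 38 N (27 N on the handle) crushes it. Let go, the clamp eases back a little and keeps pressing with about 7 N.
- vial: Bystander: small glass vial with a red screw cap, 27 mm across, 56 mm tall; origin at the centre of its underside.
- dish: Bystander: round flat petri dish, 96 mm across, 14 mm tall; origin at the centre of its underside.
- timer: Bystander: white bench timer lying flat, 71 x 67 x 19 mm; origin at the centre of its underside.
- tape: Bystander: roll of tape lying flat, 98 mm across, 25 mm tall; origin at the centre of its underside.
- beaker: Bystander: small glass beaker, 54 mm across, 67 mm tall; origin at the centre of its underside.
Not all that is in view belongs to the job. Several things look just like the cartridge: the one meant starts farthest to the robot's left.

How it is judged:
By the outcome, as a careful person would: the job done as asked, in the order asked, and still so for the second after the job is handed in, with the robot touching nothing.
It also fails if it takes over 72 s, if anything falls off the work surface, if the arm or the gripper's body presses on something with over 40 N, if the wrist force passes 120 N, or if a joint passes its speed limit or range.

## Working session

There is one attempt and no reset: what is moved stays moved. The work goes in short steps, Python scripts to look and compute and a tool call to move; the robot and the scene stay as the last step left them, time stands still between calls to the robot, and variables do not carry over. Pictures are saved under pics/ and viewed, at most 10 in all, crops included, and the job is handed in when it is done.

Besides the shell and the picture viewer there is one more tool, called after ">>>" by a JSON object that holds its "name" and its "arguments", one argument or row to a line. arm_command: Moves the arm, as the interface text tells. Its arguments: {"type":"object","properties":{"steps":{"type":"array","items":{"type":"object","properties":{"rot":{"type":"array","items":{"type":"number"}},"slide":{"type":"array","items":{"type":"number"}},"grip":{"type":"number"}}}},"newtons":{"type":"number"}},"required":["steps"]}

```bash
mkdir -p pics
cat > h.py <<'E'
import numpy as np, cv2
from bench import sensors, eyes, order
def snap(n,f):
    p=eyes.camera(n); cv2.imwrite(f'pics/{f}.png',p['pixels'][:,:,::-1]); return p
def ray(p,u,v):
    K=np.array(p['intrinsics']);T=np.array(p['pose']);d=T[:3,:3]@np.linalg.solve(K,[u,v,1.]);return T[:3,3],d
def atz(p,u,v,z):
    o,d=ray(p,u,v);return o+d*(z-o[2])/d[2]
def proj(p,X):
    K=np.array(p['intrinsics']);T=np.array(p['pose']);c=T[:3,:3].T@(np.array(X)-T[:3,3]);c=K@c;return c[:2]/c[2]
E
python3 - <<'E'
from h import *
np.set_printoptions(precision=3,suppress=True)
s=sensors.read_state();print(s['ee_pos'],s['eef_rot'],s['ft_force'],s['width'])
for n in ['top','side']:
    p=snap(n,n+'1');print(n,np.array(p['pose']))
    for k in ['cartridge','cradle','clamp_handle','clamp_pad','vial','dish','timer','tape','beaker']:
        print(k,[(np.round(d['bbox']),round(d['conf'],2)) for d in eyes.look_for(k,p)][:5])
E
```

```text
[0.205 0.59  0.222] [ 0.166  0.986 -0.001 -0.   ] [ 0.607 -0.605  1.078] 0.0873331955049079
top [[ 0.022 -0.997  0.074  0.431]
 [-0.999 -0.02   0.026 -0.035]
 [-0.025 -0.074 -0.997  1.085]
 [ 0.     0.     0.     1.   ]]
cartridge [(array([458., 200., 488., 223.]), 0.76), (array([458., 152., 485., 179.]), 0.76), (array([421., 222., 447., 249.]), 0.7), (array([456., 301., 482., 324.]), 0.7)]
cradle [(array([262., 177., 303., 205.]), 0.64), (array([263., 177., 331., 271.]), 0.6), (array([182., 215., 190., 216.]), 0.44)]
clamp_handle [(array([262., 174., 306., 208.]), 0.59)]
clamp_pad []
vial []
dish [(array([389., 171., 418., 195.]), 0.74)]
timer [(array([469., 238., 506., 279.]), 0.83)]
tape [(array([158., 245., 205., 284.]), 0.9)]
beaker [(array([183., 214., 187., 216.]), 0.48)]
side [[-0.999  0.036 -0.028  0.539]
 [ 0.039  0.365 -0.93   0.916]
 [-0.023 -0.93  -0.366  0.453]
 [ 0.     0.     0.     1.   ]]
cartridge [(array([241., 204., 262., 236.]), 0.96), (array([363., 197., 379., 228.]), 0.87), (array([300., 214., 318., 243.]), 0.74), (array([277., 202., 300., 233.]), 0.68), (array([267., 171., 286., 262.]), 0.56)]
cradle [(array([255., 172., 354., 315.]), 0.67)]
clamp_handle [(array([266., 172., 288., 264.]), 0.73)]
clamp_pad [(array([277., 207., 286., 220.]), 0.4), (array([261., 174., 282., 260.]), 0.15)]
vial [(array([369., 247., 380., 275.]), 0.87), (array([300., 212., 320., 244.]), 0.36)]
dish [(array([241., 242., 272., 258.]), 0.56)]
timer [(array([320., 210., 342., 228.]), 0.62)]
tape [(array([340., 347., 407., 400.]), 0.86)]
beaker [(array([280., 365., 283., 363.]), 0.87)]
```

View pics/top1.png

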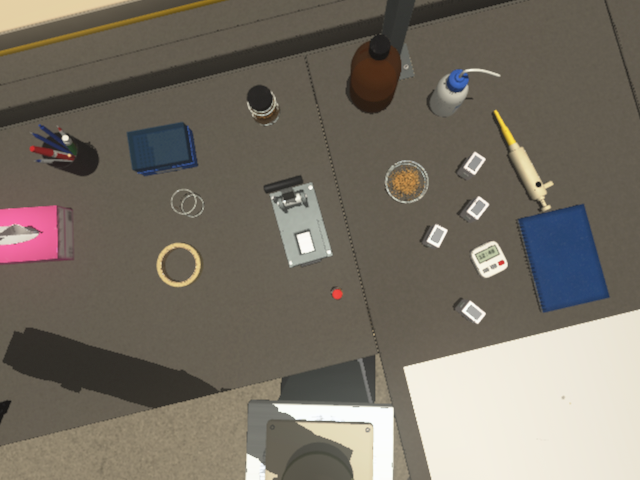

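View pics/side1.png

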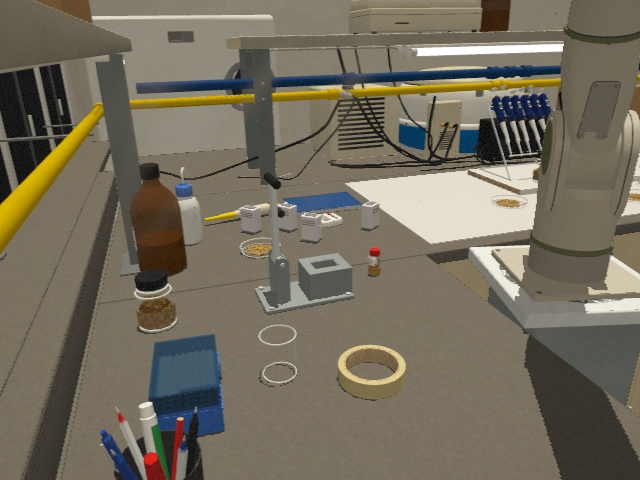

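Run:
```python
from h import *
np.set_printoptions(precision=4,suppress=True)
p=snap('top','t2');im=p['pixels'][:,:,::-1]
a=cv2.resize(im[170:275,250:345],None,fx=5,fy=5,interpolation=cv2.INTER_CUBIC)
b=cv2.resize(im[215:257,410:458],None,fx=6,fy=6,interpolation=cv2.INTER_CUBIC)
c=np.zeros((525,780,3),np.uint8);c[:a.shape[0],:a.shape[1]]=a;c[:b.shape[0],480:480+b.shape[1]]=b
cv2.imwrite('pics/c2.png',c)
print(p['intrinsics'])
print('mouth',atz(p,305,242,.06),'hinge',atz(p,291,200,.09))
for uv in [(435,236),(475,208),(472,165),(471,312)]:print(atz(p,*uv,.066))
print('dish',atz(p,406,182,.014),'vial',atz(p,337,294,.056))
```

```text
[[486.9865   0.     326.9852]
 [  0.     486.9865 239.0008]
 [  0.       0.       1.    ]]
mouth [0.4998 0.0385 0.06  ] hinge [0.5842 0.0676 0.09  ]
[ 0.5175 -0.2335  0.066 ]
[ 0.578  -0.3164  0.066 ]
[ 0.6692 -0.3102  0.066 ]
[ 0.3619 -0.3082  0.066 ]
dish [ 0.6408 -0.179   0.014 ] vial [ 0.392  -0.0313  0.056 ]
```

View pics/c2.png

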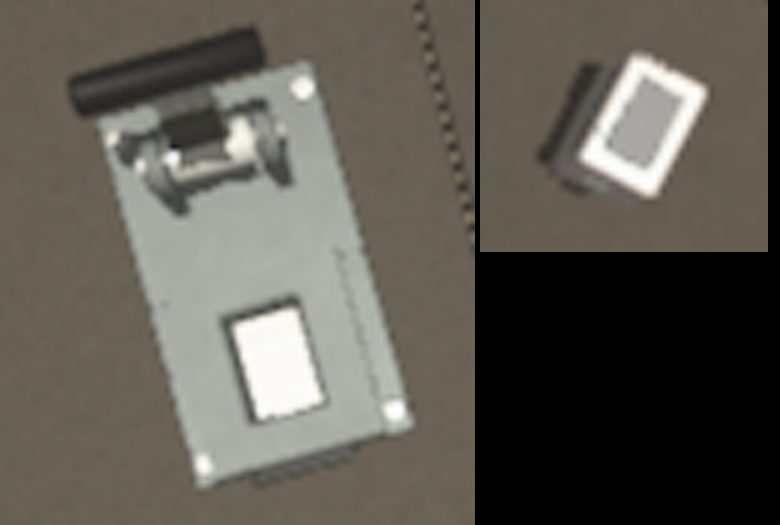

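Run:
```python
from h import *
np.set_printoptions(precision=4,suppress=True)
p=eyes.camera('top')
def W(pts,z):return np.array([atz(p,*q,z) for q in pts])
def c(x,y,f,u0,v0,x0=0):return (u0+(x-x0+.5)/f-.5,v0+(y+.5)/f-.5)
C=W([c(x,y,6,410,215,480) for x,y in [(637,52),(708,92),(652,197),(580,155)]],.066)
M=W([c(x,y,5,250,170) for x,y in [(222,318),(300,295),(328,403),(253,425)]],.06)
for n,Q in (('cart',C),('mouth',M)):
    print(n,Q.mean(0),[np.linalg.norm(Q[i]-Q[i-1]).round(4) for i in range(4)])
    d=Q[0]+Q[1]-Q[2]-Q[3];w=Q[0]+Q[3]-Q[1]-Q[2]
    print(' long heading',np.degrees(np.arctan2(d[1],d[0])),'short(y)',np.degrees(np.arctan2(w[1],w[0])))
s=sensors.read_state();from scipy.spatial.transform import Rotation as R
m=R.from_quat(s['eef_rot']).as_matrix();print(m,np.degrees(np.arctan2(m[1,1],m[0,1])),s['ee_pos'])
w=eyes.camera('wrist');print(np.linalg.inv(np.vstack([np.c_[m,s['ee_pos']],[0,0,0,1]]))@np.array(w['pose']),w['intrinsics'])
```

```text
cart [ 0.5192 -0.2375  0.066 ] [np.float64(0.0413), np.float64(0.0281), np.float64(0.0417), np.float64(0.0287)]
 long heading -27.801432856649036 short(y) 60.89829466942702
mouth [0.5006 0.0391 0.06  ] [np.float64(0.0473), np.float64(0.0344), np.float64(0.0473), np.float64(0.033)]
 long heading 16.777065397653324 short(y) 107.60037185101902
[[-0.9448  0.3277  0.    ]
 [ 0.3277  0.9448  0.0001]
 [ 0.      0.0001 -1.    ]] 70.87238580199585 [0.2048 0.5905 0.2226]
[[ 0.0013 -0.9601 -0.2797  0.0778]
 [ 1.      0.0013  0.0003  0.0008]
 [ 0.0001 -0.2797  0.9601 -0.1615]
 [ 0.      0.      0.      1.    ]] [[411.3515   0.     321.093 ]
 [  0.     411.3515 242.4061]
 [  0.       0.       1.    ]]
```

>>> {"name": "arm_command", "arguments": {
  "steps": [
    {"slide":[0.0225,-0.049,0]},
    {"slide":[0.0225,-0.049,0]},
    {"slide":[0.0225,-0.049,0]},
    {"slide":[0.0225,-0.049,0]},
    {"slide":[0.0225,-0.049,0]},
    {"slide":[0.0225,-0.049,0]},
    {"slide":[0.0225,-0.049,0]},
    {"slide":[0.0225,-0.049,0]}
  ]
}}

```text
schema error: expected keys rot, slide, grip
```

>>> {"name": "arm_command", "arguments": {
  "steps": [
    {"slide":[0.0225,-0.049,0]},
    {"slide":[0.0225,-0.049,0]},
    {"slide":[0.013,-0.048,0],"grip":0.7},
    {"slide":[0.013,-0.048,0],"grip":0.7},
    {"slide":[0.013,-0.048,0],"rot":[0,0,-2.4],"grip":0.7},
    {"slide":[0.013,-0.048,0],"rot":[0,0,-2.4],"grip":0.7},
    {"slide":[0.013,-0.048,0],"rot":[0,0,-2.4],"grip":0.7},
    {"slide":[0.013,-0.048,0],"rot":[0,0,-2.4],"grip":0.7}
  ]
}}

```text
schema error: expected keys rot, slide, grip
```

>>> {"name": "arm_command", "arguments": {
  "steps": [
    {"slide":[0.01,-0.05,0],"grip":0.7},
    {"grip":0.7},
    {"grip":0.7},
    {"grip":0.7},
    {"grip":0.7},
    {"grip":0.7},
    {"grip":0.7},
    {"grip":0.7}
  ]
}}

```text
schema error: expected keys rot, slide, grip
```

>>> {"name": "arm_command", "arguments": {
  "steps": [
    {"rot":[0,0,0],"slide":[0.0225,-0.049,0],"grip":1},
    {"rot":[0,0,0],"slide":[0.0225,-0.049,0],"grip":1},
    {"rot":[0,0,0],"slide":[0.0225,-0.049,0],"grip":1},
    {"rot":[0,0,0],"slide":[0.0225,-0.049,0],"grip":1},
    {"rot":[0,0,0],"slide":[0.0225,-0.049,0],"grip":1},
    {"rot":[0,0,0],"slide":[0.0225,-0.049,0],"grip":1},
    {"rot":[0,0,0],"slide":[0.0225,-0.049,0],"grip":1},
    {"rot":[0,0,0],"slide":[0.0225,-0.049,0],"grip":1}
  ],
  "newtons": 15
}}

```text
time: 2.15
ee_pos: [0.3853, 0.1969, 0.2229]
eef_rot: [0.166, 0.986, 0.0, 0.0]
ft_force: [0.5, 0.1, 0.5]
width: 0.0873
grip_force: 0.0
```

>>> {"name": "arm_command", "arguments": {
  "steps": [
    {"rot":[0,0,0],"slide":[0.0225,-0.049,0],"grip":0.7},
    {"rot":[0,0,0],"slide":[0.0225,-0.049,0],"grip":0.7},
    {"rot":[0,0,-1.6],"slide":[0.015,-0.056,0],"grip":0.7},
    {"rot":[0,0,-1.6],"slide":[0.015,-0.056,0],"grip":0.7},
    {"rot":[0,0,-1.6],"slide":[0.015,-0.056,0],"grip":0.7},
    {"rot":[0,0,-1.6],"slide":[0.015,-0.056,0],"grip":0.7},
    {"rot":[0,0,-1.6],"slide":[0.015,-0.056,0],"grip":0.7},
    {"rot":[0,0,-1.6],"slide":[0.014,-0.056,0],"grip":0.7}
  ]
}}

```text
time: 3.15
ee_pos: [0.5194, -0.237, 0.2229]
eef_rot: [0.248, 0.969, 0.0, 0.001]
ft_force: [0.0, 0.5, -0.2]
width: 0.0609
grip_force: 0.0
```

Run:
```python
from h import *
np.set_printoptions(precision=4,suppress=True)
eyes.camera('wrist');eyes.camera('wrist');p=snap('wrist','w1')
s=sensors.read_state();print(s['ee_pos'],s['eef_rot'],s['joint_vel'])
print([(np.round(d['bbox']),round(d['conf'],2)) for d in eyes.look_for('cartridge',p)][:5])
im=p['pixels'];u,v=proj(p,[.519,-.2375,.066]);print(u,v)
g=cv2.cvtColor(im,cv2.COLOR_RGB2HSV);m=((g[...,2]>195)&(g[...,1]<40)).astype(np.uint8)
for c in cv2.findContours(m,0,1)[0]:
    if cv2.contourArea(c)>400: 
        r=cv2.minAreaRect(c);b=cv2.boxPoints(r);Q=np.array([atz(p,*q,.066) for q in b]);print(r,Q.mean(0),[np.linalg.norm(Q[i]-Q[i-1]).round(4) for i in range(4)],[np.degrees(np.arctan2(*(Q[i]-Q[i-1])[1::-1])).round(1) for i in range(4)])
```

```text
[ 0.5181 -0.2388  0.2222] [ 0.2506  0.9681 -0.0012 -0.0004] [-0.0508 -0.0455 -0.0524  0.0325  0.0075  0.0051 -0.0317]
[(array([101.,  62., 190., 118.]), 0.89), (array([308., 183., 350., 246.]), 0.71), (array([256., 278., 297., 335.]), 0.71), (array([316., 372., 353., 413.]), 0.58)]
326.60951961878726 223.08768754225858
((336.0, 398.0), (28.0, 34.0), 90.0) [ 0.6657 -0.3087  0.066 ] [np.float64(0.0297), np.float64(0.0304), np.float64(0.0297), np.float64(0.0311)] [np.float64(150.8), np.float64(61.1), np.float64(-27.9), np.float64(-118.9)]
((276.20001220703125, 320.1000061035156), (34.54597854614258, 33.44679260253906), 6.009006023406982) [ 0.5727 -0.3162  0.066 ] [np.float64(0.0298), np.float64(0.0315), np.float64(0.029), np.float64(0.0316)] [np.float64(-125.7), np.float64(143.0), np.float64(54.4), np.float64(-35.6)]
((444.2120056152344, 267.2836608886719), (97.99317169189453, 53.682796478271484), 8.226722717285156) [ 0.5987 -0.1714  0.066 ] [np.float64(0.0828), np.float64(0.0459), np.float64(0.0796), np.float64(0.0466)] [np.float64(-127.8), np.float64(146.0), np.float64(52.5), np.float64(-30.2)]
((187.15081787109375, 229.14097595214844), (77.2526626586914, 66.40165710449219), 31.759479522705078) [ 0.4699 -0.3376  0.066 ] [np.float64(0.0609), np.float64(0.0559), np.float64(0.0586), np.float64(0.0574)] [np.float64(-154.0), np.float64(115.0), np.float64(27.6), np.float64(-62.5)]
((132.1351318359375, 86.6891860961914), (64.60880279541016, 41.75734329223633), 9.462321281433105) [ 0.3615 -0.3118  0.066 ] [np.float64(0.0466), np.float64(0.0293), np.float64(0.0454), np.float64(0.0294)] [np.float64(-128.3), np.float64(132.6), np.float64(51.9), np.float64(-45.0)]
((46.5, 60.0), (120.0, 93.0), 90.0) [ 0.3182 -0.3555  0.066 ] [np.float64(0.0811), np.float64(0.0642), np.float64(0.0801), np.float64(0.0692)] [np.float64(138.5), np.float64(60.8), np.float64(-38.0), np.float64(-119.1)]
```

View pics/w1.png

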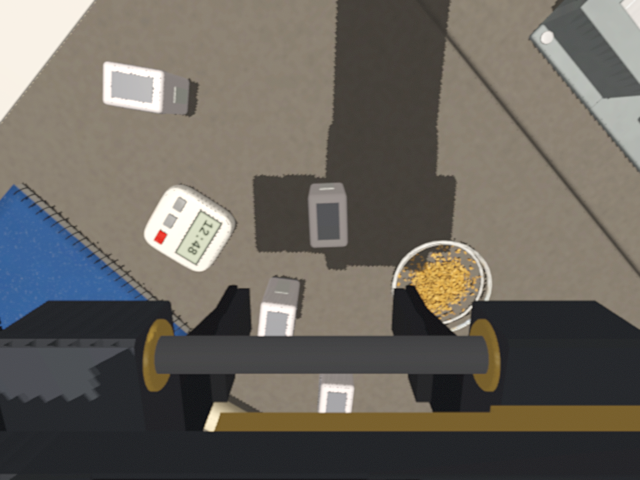

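Run:
```python
from h import *
np.set_printoptions(precision=4,suppress=True)
p=eyes.camera('wrist');im=p['pixels'];s=sensors.read_state();print(s['ee_pos'],s['eef_rot'])
sub=im[172:262,290:370,::-1];c=cv2.resize(sub,None,fx=6,fy=6,interpolation=cv2.INTER_CUBIC);cv2.imwrite('pics/w2.png',c)
t=np.array([proj(p,[.519,-.2375,.066])])-[290,172];print(t)
```

```text
[ 0.5187 -0.235   0.2223] [ 0.248   0.9688  0.0001 -0.0003]
[[29.6244 54.0668]]
```

View pics/w2.png

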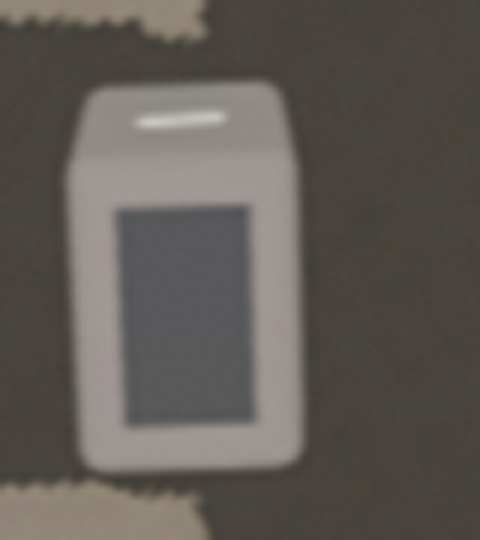

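```bash
cat >> h.py <<'E'
from scipy.spatial.transform import Rotation as R
TC=np.array([[.0013,-.9601,-.2797,.0778],[1,.0013,.0003,.0008],[.0001,-.2797,.9601,-.1615],[0,0,0,1]])
def tool(x,y,z,h):  # heading of tool y in deg, tool down
    a=np.radians(h);T=np.eye(4);T[:3,1]=[np.cos(a),np.sin(a),0];T[:3,2]=[0,0,-1];T[:3,0]=np.cross(T[:3,1],T[:3,2]);T[:3,3]=[x,y,z];return T
def quad(p,Q,z):
    Q=np.array([atz(p,*q,z) for q in Q]);print('centre',Q.mean(0),'sides',[np.linalg.norm(Q[i]-Q[i-1]).round(4) for i in range(4)])
    d=Q[0]+Q[1]-Q[2]-Q[3];w=Q[0]+Q[3]-Q[1]-Q[2]
    print(' dir01-23',np.degrees(np.arctan2(d[1],d[0])),'dir03-12',np.degrees(np.arctan2(w[1],w[0])))
E
python3 - <<'E'
from h import *
np.set_printoptions(precision=4,suppress=True)
p=eyes.camera('wrist');q=[(290+x/6-.4,172+y/6-.4) for x,y in [(68,168),(297,158),(303,468),(82,472)]]
quad(p,q,.066)
print(sensors.read_state()['ee_pos'])
p['pose']=tool(.519,-.235,.223,61.3)@TC;quad(p,q,.066)
E
```

```text
centre [ 0.519  -0.2346  0.066 ] sides [np.float64(0.0415), np.float64(0.0298), np.float64(0.0422), np.float64(0.0298)]
 dir01-23 153.16696867497672 dir03-12 -116.83610529029157
[ 0.519  -0.2342  0.2225]
centre [ 0.5197 -0.2346  0.066 ] sides [np.float64(0.0416), np.float64(0.0299), np.float64(0.0423), np.float64(0.0299)]
 dir01-23 153.18781564224133 dir03-12 -116.81788361771612
```

>>> {"name": "arm_command", "arguments": {
  "steps": [
    {"rot":[0,0,1.2],"slide":[0,0,-0.03],"grip":0.7},
    {"rot":[0,0,0],"slide":[0,0,-0.03],"grip":0.7},
    {"rot":[0,0,0],"slide":[0,0,-0.03],"grip":0.7},
    {"rot":[0,0,0],"slide":[0,0,-0.03],"grip":0.7},
    {"rot":[0,0,0],"slide":[0,0,-0.03],"grip":0.7},
    {"rot":[0,0,0],"slide":[0,0,-0.02],"grip":0.7},
    {"rot":[0,0,0],"slide":[0,0,-0.02],"grip":0.7},
    {"rot":[0,0,0],"slide":[0,0,0],"grip":0.7}
  ],
  "newtons": 15
}}

```text
time: 4.45
ee_pos: [0.5182, -0.2348, 0.0316]
eef_rot: [0.238, 0.971, 0.0, -0.001]
ft_force: [-0.8, -0.1, 1.1]
width: 0.0609
grip_force: 0.0
```

>>> {"name": "arm_command", "arguments": {
  "steps": [
    {"rot":[0,0,0],"slide":[0,0,0],"grip":0.5},
    {"rot":[0,0,0],"slide":[0,0,0],"grip":0.45},
    {"rot":[0,0,0],"slide":[0,0,0],"grip":0.4},
    {"rot":[0,0,0],"slide":[0,0,0],"grip":0.35},
    {"rot":[0,0,0],"slide":[0,0,0],"grip":0.3},
    {"rot":[0,0,0],"slide":[0,0,0],"grip":0.2},
    {"rot":[0,0,0],"slide":[0,0,0],"grip":0.1},
    {"rot":[0,0,0],"slide":[0,0,0],"grip":0}
  ],
  "newtons": 15
}}

```text
time: 5.45
ee_pos: [0.5188, -0.2356, 0.0327]
eef_rot: [0.238, 0.971, -0.0, 0.0]
ft_force: [-0.5, -0.2, 1.5]
width: 0.0304
grip_force: 14.9
```

>>> {"name": "arm_command", "arguments": {
  "steps": [
    {"rot":[0,0,0],"slide":[0,0,0.02],"grip":0},
    {"rot":[0,0,0],"slide":[0,0,0.04],"grip":0},
    {"rot":[0,0,7.45],"slide":[0.001,0.02,0.04],"grip":0},
    {"rot":[0,0,7.45],"slide":[0.001,0.03,0.04],"grip":0},
    {"rot":[0,0,7.45],"slide":[0.001,0.04,0.03],"grip":0},
    {"rot":[0,0,7.45],"slide":[0.001,0.04,0.02],"grip":0},
    {"rot":[0,0,7.45],"slide":[0.001,0.04,0],"grip":0},
    {"rot":[0,0,7.45],"slide":[0,0.0275,0],"grip":0}
  ]
}}

```text
time: 6.45
ee_pos: [0.5237, -0.0361, 0.224]
eef_rot: [-0.152, 0.988, 0.0, 0.001]
ft_force: [0.7, -0.6, -1.4]
width: 0.0303
grip_force: 14.8
```

Run:
```python
from h import *
np.set_printoptions(precision=4,suppress=True)
for i in range(3):eyes.camera('wrist')
p=snap('wrist','w3')
s=sensors.read_state();m=R.from_quat(s['eef_rot']).as_matrix();print(s['time'],s['ee_pos'],np.degrees(np.arctan2(m[1,1],m[0,1])),s['ft_force'])
```

```text
6.65 [ 0.5236 -0.0383  0.2234] 107.1046962143644 [-0.1191 -0.8415 -1.1462]
```

View pics/w3.png

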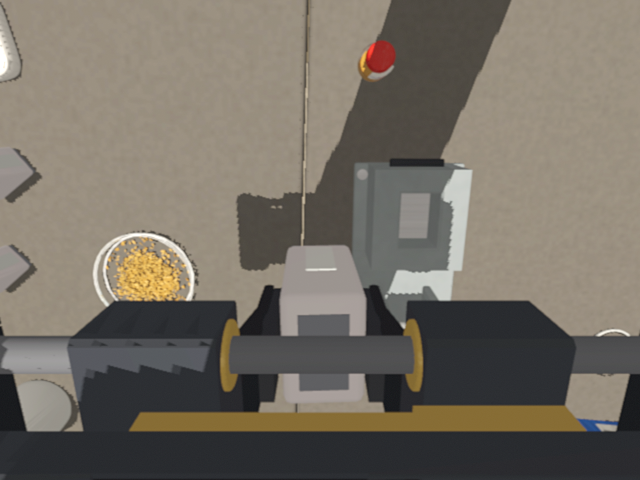

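Run:
```python
from h import *
im=cv2.imread('pics/w3.png')
a=cv2.resize(im[180:255,385:455],None,fx=6,fy=6,interpolation=cv2.INTER_CUBIC)
b=cv2.resize(im[240:405,275:375],(360,594),interpolation=cv2.INTER_CUBIC)
c=np.zeros((594,780,3),np.uint8);c[:450,:420]=a;c[:,420:]=b
c=cv2.convertScaleAbs(c,alpha=1.3);cv2.imwrite('pics/c3.png',c)
```

```text
(no output)
```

View pics/c3.png

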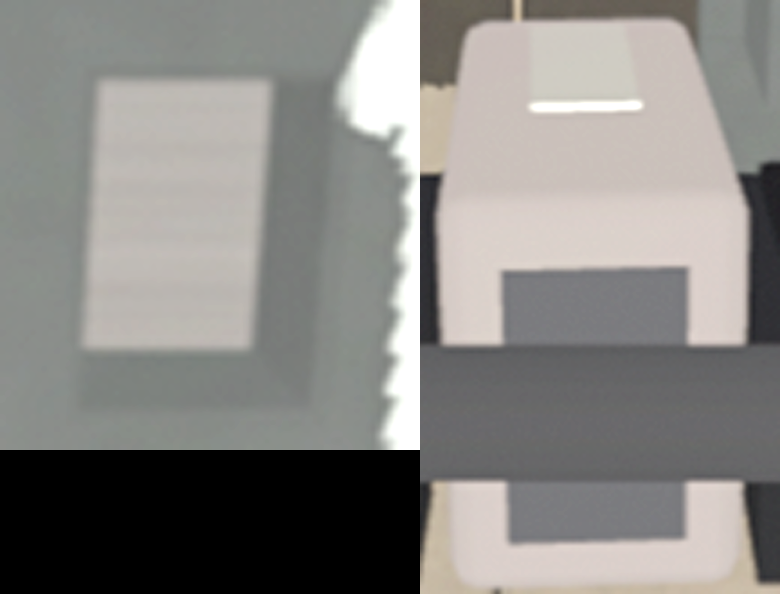

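Run:
```python
from h import *
np.set_printoptions(precision=4,suppress=True)
p=dict(intrinsics=np.array([[411.3515,0,321.093],[0,411.3515,242.4061],[0,0,1]]),pose=tool(.524,-.0375,.223,107.2)@TC)
quad(p,[(385+x/6-.4,180+y/6-.4) for x,y in [(95,76),(330,76),(310,408),(77,408)]],.06)
quad(p,[(275+(x-420)/3.6-.4,240+y/3.6-.4) for x,y in [(440,197),(748,199),(740,582),(450,582)]],.256)
```

```text
centre [0.4987 0.038  0.06  ] sides [np.float64(0.0459), np.float64(0.0311), np.float64(0.0459), np.float64(0.032)]
 dir01-23 -162.1297543369229 dir03-12 -72.72416672824652
centre [ 0.5227 -0.0362  0.256 ] sides [np.float64(0.0424), np.float64(0.0289), np.float64(0.0422), np.float64(0.0295)]
 dir01-23 -162.51804104408495 dir03-12 -72.92111092385433
```

>>> {"name": "arm_command", "arguments": {
  "steps": [
    {"rot":[0,0,0.3],"slide":[-0.006,0.0185,0],"grip":0},
    {"rot":[0,0,0],"slide":[-0.006,0.0185,-0.01],"grip":0},
    {"rot":[0,0,0],"slide":[-0.006,0.0185,-0.02],"grip":0},
    {"rot":[0,0,0],"slide":[-0.006,0.019,-0.03],"grip":0},
    {"rot":[0,0,0],"slide":[0,0,-0.03],"grip":0},
    {"rot":[0,0,0],"slide":[0,0,-0.02],"grip":0},
    {"rot":[0,0,0],"slide":[0,0,-0.01],"grip":0},
    {"rot":[0,0,0],"slide":[0,0,-0.004],"grip":0}
  ],
  "newtons": 10
}}

```text
time: 7.65
ee_pos: [0.5, 0.0357, 0.0987]
eef_rot: [-0.151, 0.989, -0.0, 0.0]
ft_force: [-0.2, 0.3, -0.4]
width: 0.0308
grip_force: 9.9
```

>>> {"name": "arm_command", "arguments": {
  "steps": [
    {"rot":[0,0,0],"slide":[0,0,0],"grip":0},
    {"rot":[0,0,0],"slide":[0,0,0],"grip":0},
    {"rot":[0,0,0],"slide":[0,0,-0.001],"grip":0},
    {"rot":[0,0,0],"slide":[0,0,-0.001],"grip":0},
    {"rot":[0,0,0],"slide":[0,0,-0.001],"grip":0},
    {"rot":[0,0,0],"slide":[0,0,-0.001],"grip":0},
    {"rot":[0,0,0],"slide":[0,0,-0.001],"grip":0},
    {"rot":[0,0,0],"slide":[0,0,-0.001],"grip":0}
  ],
  "newtons": 10
}}

```text
time: 8.65
ee_pos: [0.4998, 0.0365, 0.0925]
eef_rot: [-0.152, 0.988, 0.0, -0.0]
ft_force: [-0.1, 0.7, -1.7]
width: 0.0305
grip_force: 9.9
```

>>> {"name": "arm_command", "arguments": {
  "steps": [
    {"rot":[0,0,0],"slide":[0,0,-0.001],"grip":0},
    {"rot":[0,0,0],"slide":[0,0,-0.001],"grip":0},
    {"rot":[0,0,0],"slide":[0,0,-0.001],"grip":0},
    {"rot":[0,0,0],"slide":[0,0,-0.001],"grip":0},
    {"rot":[0,0,0],"slide":[0,0,-0.001],"grip":0},
    {"rot":[0,0,0],"slide":[0,0,-0.001],"grip":0},
    {"rot":[0,0,0],"slide":[0,0,0],"grip":0},
    {"rot":[0,0,0],"slide":[0,0,0],"grip":0}
  ],
  "newtons": 10
}}

```text
time: 9.65
ee_pos: [0.5016, 0.0364, 0.0885]
eef_rot: [-0.152, 0.988, 0.0, 0.002]
ft_force: [-1.5, -1.5, 15.3]
width: 0.0302
grip_force: 10.3
```

Run:
```python
from h import *
np.set_printoptions(precision=3,suppress=True)
s=sensors.read_state();m=R.from_quat(s['eef_rot']).as_matrix()
print(s['ee_pos'],s['ft_force'],s['torque'],np.degrees(np.arctan2(m[1,1],m[0,1])))
c=np.array([.955,.297,0]);y=np.array([-.297,.955,0])
for k in('ft_force','torque'):print(k,'cx',s[k]@c,'cy',s[k]@y,'z',s[k][2])
p=snap('wrist','w4');im=p['pixels'][:,:,::-1]
a=cv2.resize(im[170:420,230:430],None,fx=2.4,fy=2.4,interpolation=cv2.INTER_CUBIC);cv2.imwrite('pics/c4.png',cv2.convertScaleAbs(a,alpha=1.3))
```

```text
[0.502 0.036 0.089] [-1.497 -1.534 15.329] [-0.458  0.323 -0.009] 107.46341139125187
ft_force cx -1.8853414788679352 cy -1.0207757955655596 z 15.32944226638219
torque cx -0.3413394631836649 cy 0.4443561886124882 z -0.008970486180369372
```

View pics/c4.png

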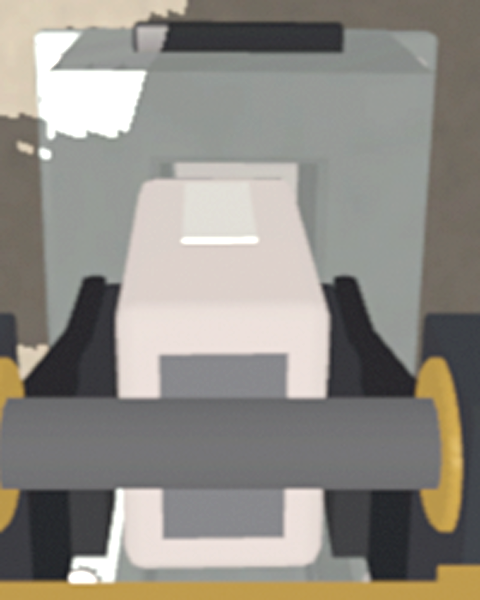

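Run:
```python
from h import *
np.set_printoptions(precision=4,suppress=True,linewidth=200)
g=cv2.cvtColor(cv2.imread('pics/w4.png'),cv2.COLOR_BGR2GRAY).astype(int)
for v in (239,241,243): print('v',v,'u285..372',g[v,285:373])
for u in (300,312,340,350,356,360): print('u',u,'v228..256',g[228:256,u])
p=dict(intrinsics=np.array([[411.3515,0,321.093],[0,411.3515,242.4061],[0,0,1]]),pose=tool(.5,.0365,.089,107.5)@TC)
f=lambda x,y,z:atz(p,230+x/2.4-.3,170+y/2.4-.3,z)
inv=np.array([[.955,.297],[-.297,.955]])
for n,a in dict(mouthL=f(155,160,.06),mouthR=f(325,160,.06),cartL=f(138,182,.06),cartR=f(298,182,.06)).items():print(n,a,inv@(a[:2]-[.5,.0365])*1000)
```

```text
v 239 u285..372 [118 119 117 118 120 119 118 116 114 113 113 110 105 102 103 104 112 129 145 154 155 154 154 154 154 155 154 155 154 155 155 155 154 155 155 156 155 154 155 155 155 155 155 155 155 155 155 154 153
 153 153 153 153 153 154 153 154 154 154 154 153 153 154 153 154 153 154 153 141 117 103 103 104 104 104 104 104 108 112 113 113 114 116 117 117 118 117 118]
v 241 u285..372 [117 118 118 118 118 119 119 116 114 113 114 110 104 103 102 104 109 123 142 154 155 154 154 154 155 155 155 155 155 155 155 155 154 155 155 154 155 154 155 154 155 155 155 156 155 155 155 155 155
 155 155 156 156 156 155 156 156 156 156 155 156 155 155 156 157 156 157 156 142 117 102 102 104 104 104 103 105 108 113 113 112 114 117 117 118 117 117 117]
v 243 u285..372 [118 120 120 119 119 118 117 114 112 113 114 113 109 107 106 106 111 122 136 149 150 150 149 149 149 149 149 150 149 149 149 150 149 150 152 153 152 152 153 153 152 153 152 154 153 153 153 153 154
 153 152 151 150 150 150 150 150 150 150 150 149 150 153 154 155 156 156 155 142 116 103 103 104 104 104 103 104 109 114 114 114 114 116 117 117 
[... 290 characters left out ...]
117 117 118 117 117 118 117 113 111 121 144 153 155 156 155 150 143 160 164 163 163 163 163 163 163 163 163 163]
u 350 v228..256 [117 116 117 115 115 116 116 115 112 120 145 153 155 156 156 156 156 157 157 159 161 161 161 161 161 162 162 162]
u 356 v228..256 [117 116 116 116 116 116 116 114 112 110 105 103 102 102 103 103 103 103 103 105 104 104 103 104 104 104 104 104]
u 360 v228..256 [118 118 117 116 117 117 116 115 113 111 107 104 102 103 103 103 102 103 103 104 103 103 104 103 104 104 104 105]
mouthL [0.4795 0.0174 0.06  ] [-25.2627 -12.1218]
mouthR [0.4692 0.0499 0.06  ] [-25.4413  21.9028]
cartL [0.4849 0.0155 0.06  ] [-20.6478 -15.6061]
cartR [0.4752 0.0462 0.06  ] [-20.817   16.6256]
```

>>> {"name": "arm_command", "arguments": {
  "steps": [
    {"rot":[0,0,0],"slide":[0,0,0.003],"grip":0},
    {"rot":[0,0,0],"slide":[0,0,0.005],"grip":0},
    {"rot":[0,0,0],"slide":[-0.0015,0.0016,0],"grip":0},
    {"rot":[0,0,0],"slide":[-0.0016,0.0016,0],"grip":0},
    {"rot":[0,0,0],"slide":[0,0,0],"grip":0},
    {"rot":[0,0,0],"slide":[0,0,0],"grip":0},
    {"rot":[0,0,0],"slide":[0,0,0],"grip":0},
    {"rot":[0,0,0],"slide":[0,0,0],"grip":0}
  ],
  "newtons": 10
}}

```text
time: 10.7
ee_pos: [0.4967, 0.0397, 0.0946]
eef_rot: [-0.152, 0.988, 0.0, -0.0]
ft_force: [-0.1, 0.1, -0.2]
width: 0.0299
grip_force: 10.2
```

Run:
```python
from h import *
np.set_printoptions(precision=4,suppress=True,linewidth=200)
s=sensors.read_state();m=R.from_quat(s['eef_rot']).as_matrix()
print(s['ee_pos'],s['ft_force'],s['torque'],np.degrees(np.arctan2(m[1,1],m[0,1])))
p=snap('wrist','w5');im=p['pixels'][:,:,::-1]
g=cv2.cvtColor(im,cv2.COLOR_BGR2GRAY).astype(int)
for v in (241,250): print('v',v,'u280..372',g[v,280:373])
for u in (300,312,340,350,356,360): print('u',u,'v228..256',g[228:256,u])
a=cv2.resize(im[215:315,270:390],None,fx=6.4,fy=6,interpolation=cv2.INTER_CUBIC);cv2.imwrite('pics/c5.png',cv2.convertScaleAbs(a,alpha=1.3))
```

```text
[0.4967 0.0397 0.0946] [-0.0642  0.0715 -0.2387] [ 0.0312  0.0625 -0.0403] 107.46946964010583
v 241 u280..372 [117 118 119 118 115 114 114 114 113 112 112 111 111 111 112 119 125 125 125 125 124 124 124 124 124 123 120 121 121 121 120 120 120 120 120 120 120 121 120 121 121 122 121 121 121 122 122 122 122
 122 121 121 121 121 121 121 120 120 121 121 121 120 121 119 115 112 110 111 111 111 111 111 113 112 112 113 115 116 117 118 117 118 117 117 117 118 117 117 117 118 117 118 117]
v 250 u280..372 [118 119 119 118 117 114 112 118 139 159 162 161 161 162 163 163 163 163 163 163 163 163 163 163 163 163 164 168 172 171 171 172 171 171 171 171 171 171 171 171 171 171 172 171 171 171 171 171 172
 171 171 171 171 170 167 163 163 163 163 163 162 163 163 163 162 163 163 163 163 162 162 160 143 120 113 114 117 117 117 117 117 117 116 116 116 116 117 117 117 117 117 117 117]
u 300 v228..256 [116 117 116 116 117 117 118 118 118 119 118 115 113 124 149 149 143 159 164 163 163 163 163 163 163 163 162 162]
u 312 v228..256 [115 115 115 116 115 115 116 116 116 116 117 114 111 120 142 152 151 162 169 171 172 172 171 172 171 171 172 171]
u 340 v228..256 [117 116 116 116 117 115 117 116 116 115 116 113 111 121 144 149 144 159 164 163 162 162 162 163 163 163 163 163]
u 350 v228..256 [117 117 117 117 118 117 117 118 117 117 117 116 113 111 108 104 103 117 143 154 160 162 162 163 162 162 161 162]
u 356 v228..256 [117 117 118 117 118 118 117 117 118 118 117 115 115 115 115 114 115 115 116 116 116 116 117 116 116 115 117 117]
u 360 v228..256 [118 117 118 118 117 117 117 118 117 117 117 117 118 117 117 117 117 117 117 117 117 118 117 117 117 117 117 117]
```

View pics/c5.png

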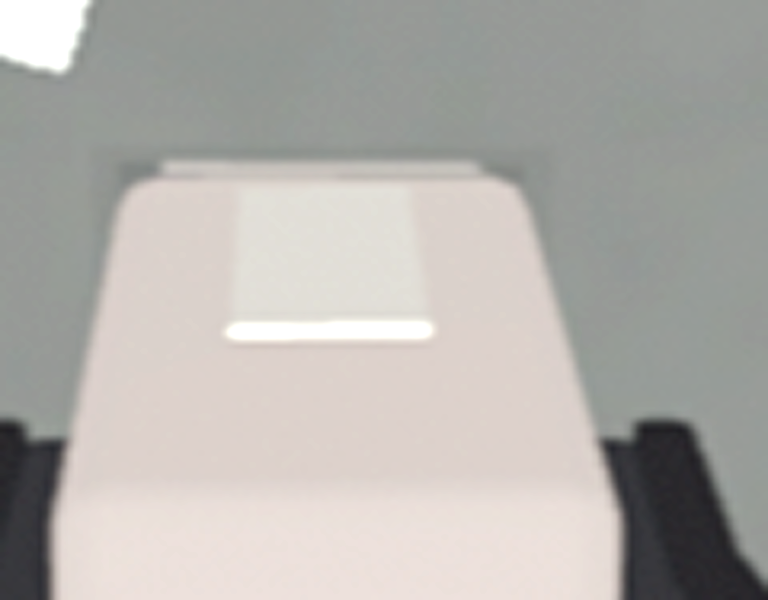

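>>> {"name": "arm_command", "arguments": {
  "steps": [
    {"rot":[0,0,0],"slide":[0,0,-0.002],"grip":0},
    {"rot":[0,0,0],"slide":[0,0,-0.002],"grip":0},
    {"rot":[0,0,0],"slide":[0,0,-0.001],"grip":0},
    {"rot":[0,0,0],"slide":[0,0,-0.001],"grip":0},
    {"rot":[0,0,0],"slide":[0,0,-0.001],"grip":0},
    {"rot":[0,0,0],"slide":[0,0,-0.001],"grip":0},
    {"rot":[0,0,0],"slide":[0,0,-0.001],"grip":0},
    {"rot":[0,0,0],"slide":[0,0,-0.001],"grip":0}
  ],
  "newtons": 10
}}

```text
time: 11.75
ee_pos: [0.4991, 0.0399, 0.0862]
eef_rot: [-0.152, 0.988, 0.0, 0.003]
ft_force: [3.6, 0.1, 10.0]
width: 0.0301
grip_force: 10.0
```

>>> {"name": "arm_command", "arguments": {
  "steps": [
    {"rot":[0,0,0],"slide":[0,0,0.002],"grip":0},
    {"rot":[0,0,0],"slide":[0.001,0.0003,0],"grip":0},
    {"rot":[0,0,0],"slide":[0.0005,0.0001,0],"grip":0},
    {"rot":[0,0,0],"slide":[0,0,-0.001],"grip":0},
    {"rot":[0,0,0],"slide":[0,0,-0.001],"grip":0},
    {"rot":[0,0,0],"slide":[0,0,-0.0005],"grip":0},
    {"rot":[0,0,0],"slide":[0,0,0],"grip":0},
    {"rot":[0,0,0],"slide":[0,0,0],"grip":0}
  ],
  "newtons": 10
}}

```text
time: 12.75
ee_pos: [0.4994, 0.0406, 0.0849]
eef_rot: [-0.152, 0.988, 0.0, 0.001]
ft_force: [2.1, 1.6, 6.8]
width: 0.0299
grip_force: 10.0
```

Run:
```python
from h import *
np.set_printoptions(precision=4,suppress=True,linewidth=200)
s=sensors.read_state();m=R.from_quat(s['eef_rot']).as_matrix()
print(s['ee_pos'],s['ft_force'],s['torque'],np.degrees(np.arctan2(m[1,1],m[0,1])),m[:,2])
p=snap('wrist','w6')
g=cv2.cvtColor(p['pixels'],cv2.COLOR_RGB2GRAY).astype(int)
for v in (236,241,250): print('v',v,'u280..372',g[v,280:373])
for u in (300,312,340,350,356): print('u',u,'v228..256',g[228:256,u])
```

```text
[0.4994 0.0406 0.0849] [2.1421 1.6473 6.7856] [ 0.2356 -0.2058 -0.0591] 107.4856323614807 [ 0.0026  0.0009 -1.    ]
v 236 u280..372 [118 118 119 118 119 119 118 118 119 118 119 118 119 117 117 114 115 115 116 115 114 115 114 115 114 112 113 113 112 113 113 112 113 114 114 113 114 115 115 113 114 115 116 115 115 114 114 115 114
 114 115 114 115 114 114 114 113 114 113 113 112 113 112 112 113 113 113 113 115 116 117 117 118 118 118 117 118 118 118 117 117 117 116 117 118 116 117 117 116 116 116 116 116]
v 241 u280..372 [119 118 116 114 114 114 112 111 109 118 139 159 165 165 166 166 166 165 166 166 166 166 166 166 165 166 166 166 169 171 172 171 172 172 171 171 172 172 172 172 171 171 172 172 172 172 172 172 172
 172 172 172 172 172 172 168 166 165 166 165 166 166 165 166 166 166 166 166 167 167 165 162 151 129 114 111 112 113 117 117 118 117 118 117 117 118 117 118 118 117 118 118 118]
v 250 u280..372 [118 118 116 114 114 113 112 127 151 162 164 164 165 165 165 164 165 165 165 165 166 164 165 165 165 164 166 176 186 188 188 188 187 188 187 188 188 188 188 188 188 188 188 187 188 187 188 188 188
 188 188 188 187 188 187 182 170 165 164 165 165 165 165 165 165 165 165 165 165 165 164 164 164 163 160 144 118 113 116 117 118 118 117 117 116 116 117 117 117 117 117 118 118]
u 300 v228..256 [116 116 117 117 116 118 118 119 114 104 115 151 165 166 165 165 165 165 165 165 165 165 166 165 165 165 165 165]
u 312 v228..256 [115 115 116 116 115 115 116 115 113 103 115 151 164 172 186 189 188 188 188 188 188 188 187 188 188 187 188 188]
u 340 v228..256 [116 117 117 117 117 116 116 116 112 102 115 151 165 166 165 165 165 164 165 165 165 165 165 165 165 165 164 165]
u 350 v228..256 [118 118 118 118 117 117 118 117 117 115 114 128 158 165 165 165 165 165 165 165 164 165 164 165 165 165 165 165]
u 356 v228..256 [118 118 117 117 117 117 119 118 118 118 116 114 112 112 112 112 112 112 113 114 115 117 118 121 125 130 133 139]
```

>>> {"name": "arm_command", "arguments": {
  "steps": [
    {"rot":[0,0,0],"slide":[0.0005,0.0002,0],"grip":0},
    {"rot":[0,0,0],"slide":[0.0005,0.0002,0],"grip":0},
    {"rot":[0,0,0],"slide":[0,0,0],"grip":0},
    {"rot":[0,0,0],"slide":[0,0,-0.001],"grip":0},
    {"rot":[0,0,0],"slide":[0,0,-0.001],"grip":0},
    {"rot":[0,0,0],"slide":[0,0,-0.001],"grip":0},
    {"rot":[0,0,0],"slide":[0,0,0],"grip":0},
    {"rot":[0,0,0],"slide":[0,0,0],"grip":0}
  ],
  "newtons": 10
}}

```text
time: 13.8
ee_pos: [0.5015, 0.0413, 0.0825]
eef_rot: [-0.152, 0.988, 0.0, 0.003]
ft_force: [3.1, 1.6, 8.8]
width: 0.03
grip_force: 10.0
```

>>> {"name": "arm_command", "arguments": {
  "steps": [
    {"rot":[0,0,0],"slide":[0.001,0.0004,0.0005],"grip":0},
    {"rot":[0,0,0],"slide":[0.001,0.0003,0.0005],"grip":0},
    {"rot":[0,0,0],"slide":[0.0005,0.0003,0],"grip":0},
    {"rot":[0,0,0],"slide":[0,0,0],"grip":0},
    {"rot":[0,0,0],"slide":[0,0,-0.001],"grip":0},
    {"rot":[0,0,0],"slide":[0,0,-0.001],"grip":0},
    {"rot":[0,0,0],"slide":[0,0,0],"grip":0},
    {"rot":[0,0,0],"slide":[0,0,0],"grip":0}
  ],
  "newtons": 10
}}

```text
time: 14.8
ee_pos: [0.503, 0.0417, 0.0808]
eef_rot: [-0.152, 0.988, 0.0, 0.001]
ft_force: [2.6, -0.3, 6.7]
width: 0.0304
grip_force: 10.0
```

Run:
```python
from h import *
np.set_printoptions(precision=4,suppress=True,linewidth=200)
s=sensors.read_state();m=R.from_quat(s['eef_rot']).as_matrix()
print(s['ee_pos'],s['ft_force'],s['torque'],np.degrees(np.arctan2(m[1,1],m[0,1])),m[:,2])
p=snap('wrist','w7')
g=cv2.cvtColor(p['pixels'],cv2.COLOR_RGB2GRAY).astype(int)
for v in (241,250): print('v',v,'u280..372',g[v,280:373])
for u in (300,312,340,350): print('u',u,'v228..256',g[228:256,u])
print(g[285:302:1,300])
```

```text
[0.503  0.0417 0.0808] [ 2.6376 -0.2709  6.6537] [-0.0131 -0.3689  0.0049] 107.47053347789864 [ 0.0028  0.0006 -1.    ]
v 241 u280..372 [118 116 114 114 114 110 106 125 151 163 165 165 165 166 166 166 166 166 166 166 166 166 166 166 166 165 168 180 196 200 200 201 200 200 200 200 200 200 200 200 200 200 200 200 200 200 200 200 200
 200 200 200 200 201 200 189 171 165 166 167 167 168 168 168 167 168 168 168 167 166 166 165 165 164 156 136 115 112 114 117 117 118 118 118 117 117 118 118 117 117 117 118 117]
v 250 u280..372 [118 117 115 114 113 113 131 155 164 165 165 166 165 166 166 166 166 166 166 166 166 166 166 166 165 166 173 188 199 200 200 200 199 199 200 200 199 199 200 199 199 200 199 199 199 200 199 200 200
 199 199 199 199 200 200 194 181 169 167 168 167 168 167 168 168 167 168 168 167 167 167 166 166 165 165 162 145 120 114 118 118 118 117 117 117 117 117 116 116 117 116 115 116]
u 300 v228..256 [117 118 117 112 101  98 121 162 168 166 166 166 167 166 166 166 166 166 165 166 166 166 166 166 165 166 166 166]
u 312 v228..256 [115 117 116 110 100  98 122 161 167 165 173 192 200 200 200 199 200 199 199 199 199 199 199 199 199 200 200 200]
u 340 v228..256 [116 117 116 111 100  98 122 162 168 167 166 166 166 167 168 167 167 167 167 167 167 167 167 168 168 167 167 167]
u 350 v228..256 [117 117 115 115 112 109 110 134 163 169 167 166 166 166 166 166 167 166 166 167 167 166 167 166 167 167 167 168]
[167 168 168 167 168 167 168 167 168 167 167 167 167 167 167 167 168]
```

>>> {"name": "arm_command", "arguments": {
  "steps": [
    {"rot":[0,0,0],"slide":[0,0,0],"grip":0},
    {"rot":[0,0,0],"slide":[0,0,0],"grip":0},
    {"rot":[0,0,0],"slide":[0,0,-0.001],"grip":0},
    {"rot":[0,0,0],"slide":[0,0,-0.001],"grip":0},
    {"rot":[0,0,0],"slide":[0,0,-0.001],"grip":0},
    {"rot":[0,0,0],"slide":[0,0,-0.001],"grip":0},
    {"rot":[0,0,0],"slide":[0,0,0],"grip":0},
    {"rot":[0,0,0],"slide":[0,0,0],"grip":0}
  ],
  "newtons": 4
}}

```text
time: 15.85
ee_pos: [0.5026, 0.0417, 0.0765]
eef_rot: [-0.152, 0.988, -0.0, 0.001]
ft_force: [4.4, 0.3, 4.6]
width: 0.0301
grip_force: 4.0
```

>>> {"name": "arm_command", "arguments": {
  "steps": [
    {"rot":[0,0,0],"slide":[0.001,0.0003,0],"grip":0},
    {"rot":[0,0,0],"slide":[0.001,0.0002,0],"grip":0},
    {"rot":[0,0,0],"slide":[0,0,0],"grip":0},
    {"rot":[0,0,0],"slide":[0,0,-0.001],"grip":0},
    {"rot":[0,0,0],"slide":[0,0,-0.001],"grip":0},
    {"rot":[0,0,0],"slide":[0,0,-0.001],"grip":0},
    {"rot":[0,0,0],"slide":[0,0,0],"grip":0},
    {"rot":[0,0,0],"slide":[0,0,0],"grip":0}
  ],
  "newtons": 4
}}

```text
time: 16.85
ee_pos: [0.504, 0.042, 0.0731]
eef_rot: [-0.152, 0.988, -0.0, 0.0]
ft_force: [4.3, -1.9, 2.4]
width: 0.03
grip_force: 4.0
```

Run:
```python
from h import *
np.set_printoptions(precision=4,suppress=True,linewidth=200)
s=sensors.read_state();m=R.from_quat(s['eef_rot']).as_matrix()
print(s['ee_pos'],s['ft_force'],s['torque'],m[:,2])
p=snap('wrist','w8');im=p['pixels'][:,:,::-1]
a=cv2.resize(im[190:320,260:400],None,fx=4.5,fy=4.5,interpolation=cv2.INTER_CUBIC);a=a[:585]
t=snap('side','s8')['pixels'][:,:,::-1]
cv2.imwrite('pics/c8.png',cv2.convertScaleAbs(a,alpha=1.2))
cv2.imwrite('pics/s8c.png',cv2.resize(t[150:320,230:390],None,fx=3.5,fy=3.5,interpolation=cv2.INTER_CUBIC))
```

```text
[0.504  0.042  0.0731] [ 4.3098 -1.8652  2.402 ] [-0.2177 -0.8768 -0.036 ] [ 0.0006  0.0001 -1.    ]
```

Run:
```python
from h import *
np.set_printoptions(linewidth=220)
for f in('w3','w5','w7','w8'):
    g=cv2.cvtColor(cv2.imread(f'pics/{f}.png'),cv2.COLOR_BGR2GRAY).astype(int)
    print(f);print(' front v215..',g[215:250,300]);print(' top/edge v284..318',g[284:306,300],' label',g[306:345:1,320]);print('hidden-rear v380..412',g[375:412,305])
```

```text
w3
 front v215.. [ 66  64  65  65  64  65  65  65  63  64  62  64  64  64  64  65  63  64  70  85  87  86  87  90  89  87  85  85  83  85 105 139 149 149 149]
 top/edge v284..318 [150 150 150 150 150 150 150 150 151 152 154 156 159 160 161 161 162 161 162 163 162 162]  label [162 163 162 163 163 163 164 159 132  98  92  94  96  95  95  95  96  96  95  96  96  95  96  94  96  95  94  96  95  87  75  73  74  75  75  76  77  78  78]
hidden-rear v380..412 [ 97  95  95  96  95  95  96  95  95  95  96  94  96  94  94 112 148 161 163 162 161 162 161 162 161 160 158 153 146 142 140 144 144 145 146 146 143]
w5
 front v215.. [116 115 115 116 116 115 115 115 115 115 114 115 115 116 117 116 116 117 117 118 118 118 119 118 115 113 124 149 149 143 159 164 163 163 163]
 top/edge v284..318 [163 162 163 163 163 163 163 163 163 163 163 164 167 170 172 173 174 175 175 175 175 174]  label [175 175 175 175 175 175 175 175 175 176 170 143 110 103 105 106 106 105 106 106 105 105 105 106 106 105 105 106 104  97  83  80  82  84  83  84  86  87  86]
hidden-rear v380..412 [106 105 105 104 105 105 106 105 105 1
[... 623 characters left out ...]
3 103 103 103 103 105 103 103 104 104 104 103 104 103 103 102 114 149 172 175 173 173 174 168]
w8
 front v215.. [116 116 117 116 115 115 115 116 116 117 116 116 117 116 117 117 118 118 117 110 103 101 100 115 150 169 171 170 170 170 170 169 170 170 169]
 top/edge v284..318 [170 169 170 170 170 169 169 170 169 170 169 170 169 170 170 169 169 170 170 169 169 170]  label [169 169 170 170 170 169 169 169 169 170 169 170 170 169 169 169 169 170 169 170 169 170 170 170 170 170 170 170 168 147  97  78  82  84  84  85  87  88  86]
hidden-rear v380..412 [105 105 103 104 104 103 104 104 105 104 103 104 104 104 103 104 104 104 105 103 104 105 105 104 103 104 103 104 104 103 104 104 104 104 103 103 106]
```

Run:
```python
from h import *
w=cv2.imread('pics/w8.png')[190:425,240:400];s=cv2.imread('pics/s8.png')[150:320,240:400]
c=np.zeros((590,790,3),np.uint8);a=cv2.resize(w,(400,587),interpolation=cv2.INTER_CUBIC);b=cv2.resize(s,(384,408),interpolation=cv2.INTER_CUBIC)
c[:587,:400]=a;c[:408,404:788]=b;cv2.imwrite('pics/c9.png',c)
```

```text
(no output)
```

View pics/c9.png

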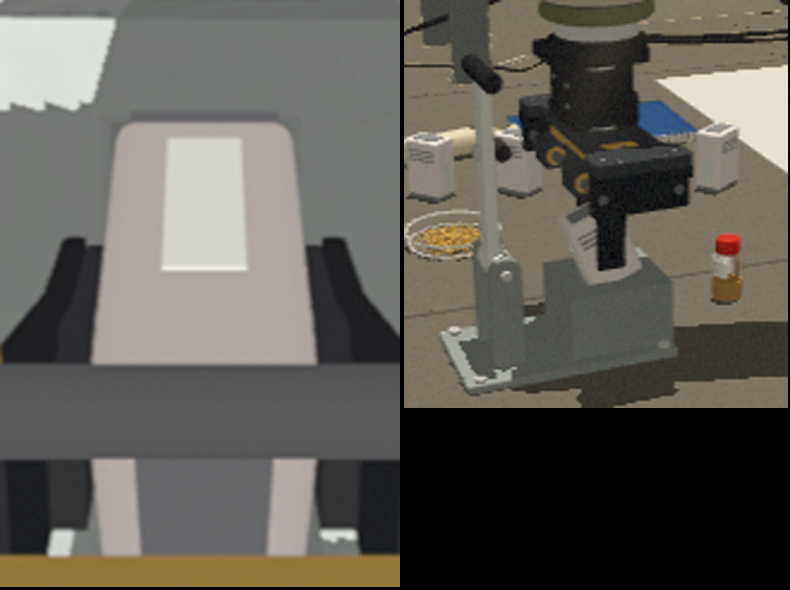

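Run:
```python
from h import *
def V(xc,zc,t,dx=0,dz=0):  # t: lean of top toward tool -x (cradle +x), rad; returns v
    r=np.array([xc,zc-.052]);c,s=np.cos(t),np.sin(t)
    x=r[0]*c-r[1]*s; up=r[0]*s+r[1]*c
    P=np.array([x+dx,0,-.019-up-dz,1]);q=np.linalg.inv(TC)@P
    return 242.4+411.35*q[1]/q[2], q[2]
print(V(.022,.004,0),V(.022,.066,0))
hs=np.linspace(.02,.06,401);h=hs[np.argmin([abs(V(.022,h,0)[0]-270) for h in hs])];print('mark h',h)
for d in range(0,45,4):
    t=np.radians(d);print(d,'bottom4 %.1f bottom0(x20) %.1f mark %.1f topfront %.1f toprear %.1f labelend %.1f'%(V(.022,.004,t)[0],V(.020,0,t)[0],V(.022,h,t)[0],V(.022,.066,t)[0],V(-.022,.066,t)[0],V(-.013,.066,t)[0]))
```

```text
(np.float64(243.00018509019256), np.float64(0.19850129600232733)) (np.float64(294.5839772149893), np.float64(0.13897652929527446))
mark h 0.0419
0 bottom4 243.0 bottom0(x20) 244.6 mark 270.0 topfront 294.6 toprear 405.2 labelend 384.1
4 bottom4 237.3 bottom0(x20) 238.5 mark 269.8 topfront 299.2 toprear 404.5 labelend 384.7
8 bottom4 231.9 bottom0(x20) 232.5 mark 269.9 topfront 304.1 toprear 403.5 labelend 385.1
12 bottom4 226.7 bottom0(x20) 226.8 mark 270.4 topfront 309.3 toprear 402.2 labelend 385.2
16 bottom4 221.8 bottom0(x20) 221.3 mark 271.1 topfront 314.6 toprear 400.5 labelend 385.1
20 bottom4 217.2 bottom0(x20) 216.2 mark 272.2 topfront 320.1 toprear 398.6 labelend 384.7
24 bottom4 212.9 bottom0(x20) 211.3 mark 273.6 topfront 325.8 toprear 396.4 labelend 384.0
28 bottom4 209.0 bottom0(x20) 206.7 mark 275.3 topfront 331.5 toprear 393.9 labelend 383.1
32 bottom4 205.5 bottom0(x20) 202.5 mark 277.4 topfront 337.2 toprear 391.2 labelend 382.0
36 bottom4 202.4 bottom0(x20) 198.8 mark 279.8 topfront 343.0 toprear 388.3 labelend 380.6
40 bottom4 199.8 bottom0(x20) 195.4 mark 282.5 topfront 348.7 toprear 385.2 labelend 379.1
44 bottom4 197.7 bottom0(x20) 192.6 mark 285.5 topfront 354.4 toprear 381.9 labelend 377.3
```

>>> {"name": "arm_command", "arguments": {
  "steps": [
    {"rot":[0,0,0],"slide":[0,0,0],"grip":0},
    {"rot":[0,0,0],"slide":[0,0,0.01],"grip":0},
    {"rot":[0,0,0],"slide":[0,0,0.02],"grip":0},
    {"rot":[0,0,0],"slide":[0,0,0.03],"grip":0},
    {"rot":[0,0,0],"slide":[0,-0.02,0.02],"grip":0},
    {"rot":[0,0,0],"slide":[-0.002,-0.05,0.01],"grip":0},
    {"rot":[0,0,0],"slide":[-0.002,-0.05,0],"grip":0},
    {"rot":[0,0,0],"slide":[0,-0.052,0],"grip":0}
  ],
  "newtons": 25
}}

```text
time: 17.95
ee_pos: [0.4985, -0.1306, 0.1631]
eef_rot: [-0.152, 0.988, 0.001, -0.001]
ft_force: [0.9, 0.6, -2.0]
width: 0.0302
grip_force: 25.0
```

>>> {"name": "arm_command", "arguments": {
  "steps": [
    {"rot":[1.65,-5.25,0],"slide":[0,0,0],"grip":0},
    {"rot":[1.65,-5.25,0],"slide":[0,0,0],"grip":0},
    {"rot":[1.65,-5.25,0],"slide":[0,0,0],"grip":0},
    {"rot":[1.65,-5.25,0],"slide":[0,0,0],"grip":0},
    {"rot":[0,0,0],"slide":[0,0,-0.02],"grip":0},
    {"rot":[0,0,0],"slide":[0,0,-0.02],"grip":0},
    {"rot":[0,0,0],"slide":[0,0,-0.02],"grip":0},
    {"rot":[0,0,0],"slide":[0,0,0],"grip":0}
  ],
  "newtons": 25
}}

```text
time: 18.95
ee_pos: [0.4979, -0.1291, 0.1015]
eef_rot: [-0.149, 0.971, 0.03, 0.187]
ft_force: [-0.3, 0.2, -0.2]
width: 0.0301
grip_force: 25.0
```

Run:
```python
from h import *
np.set_printoptions(precision=4,suppress=True)
s=sensors.read_state();print(s['ee_pos'],s['ft_force'],s['joint_positions'])
p=snap('side','s10');q=proj(p,s['ee_pos']);print(q)
im=p['pixels'];u,v=q.astype(int)
# white cartridge pixels near the TCP
g=cv2.cvtColor(im,cv2.COLOR_RGB2HSV);m=((g[...,2]>100)&(g[...,1]<60)).astype(np.uint8)[v-60:v+60,u-60:u+60]
for r in range(30,100,2):print(v-60+r,''.join('#' if x else '.' for x in m[r,20:100]))
```

```text
[ 0.4979 -0.1291  0.1015] [-0.2624  0.2111 -0.2238] [-0.4264 -0.0324  0.7453  2.1973 -0.3198  0.6824  2.4181]
[321.8301 214.2871]
184 .###################.###################........................................
186 .####.#################################.........................................
188 #######################################.........................................
190 #########.############################..........................................
192 ######################################..........................................
194 ##########.##########################...###.....................................
196 ####################...#......##########...###..................................
198 ##..#.........................###############.............................##....
200 ###...........................###############...............................####
202 .#..###.......................#############....................................#
204 ###########....................###########......................................
206 ################...............
[... 1304 characters left out ...]
###########.########
238 #################################################.##############################
240 #####.########################.#####.#################.####.################.###
242 ########################################...............######################.##
244 ###################.######.............................###############..........
246 ###############.######................................##########..##............
248 ###########################.....................................................
250 ###########################.#...##..............................................
252 ###########################.....................................................
```

Run:
```python
from h import *
np.set_printoptions(linewidth=200)
p=snap('wrist','w10');g=cv2.cvtColor(p['pixels'],cv2.COLOR_RGB2GRAY).astype(int)
for u in (300,320,340):print('u',u,'v100..420',g[100:420:2,u])
for v in (200,220,240,260,280,300,320):print(v,g[v,270:376:2])
s=cv2.cvtColor(cv2.imread('pics/s10.png'),cv2.COLOR_BGR2GRAY)
print(s[186:250:2,300:350:2].astype(int))
```

```text
u 300 v100..420 [ 83  82  82  81  82  81  82  82  82  82  82  84  84  85  84  85  83  85  84  84  84  82  82  82  85  84  84  82  81  83  84  83  84  83  82  83  81  83  82  82  82  83  82  82  84  84  84  83  82
  83  82  82  82  82  82  82  81  79  97 154 158 157 158 158 157 157 158 132 102 118 171 172 172 172 172 171 172 172 171 172 172 172 171 171 172 171 171 172 171 171 171 171 171 171 171 172 171 171
 171 172 171 171 171 172 171 171 172 172 171 171 171 171 171 172 171 171 172 170  99  84  86  88  88  90  89  90  91  91  93  92  92  91  91  90  91  89  87 104 105 105 105 105 105 105 193 197 198
 189 100 104 106 105 106 105 189 199 166 121 122 123]
u 320 v100..420 [ 82  82  83  82  83  83  84  84  85  84  84  84  84  84  84  82  82  83  82  82  83  85  84  84  82  82  82  83  81  82  83  82  81  82  84  84  85  84  85  85  82  83  83  81  81  82  82  82  83
  82  82  81  83  84  84  84  85  83  82  82  84  83 103 160 158 157 158 132 101 118 171 171 172 177 177 177 177 177 177 177 177 177 177 177 177 177 177 177 177 177 177 177 177 177 177 177 177 176
 211 200 170 172 171 171 172 
[... 4958 characters left out ...]
 115 114 118 118 115 117 118 119 119 117 114 118 119 117 116 115 115 119 119 115]
 [117 116 118 119 115 114 115 117 117 116 116 117 116 113 116 117 115 116 118 118 118 120 115 120 116]
 [118 116 118 116 115 116 115 115 116 116 116 117 117 117 116 117 116 116 116 118 113 120 115 114 117]
 [118 116 117 117 117 119 117 118 115 115 102  61  63  54  56  55  54  57 117 116 117 118 118 117 117]
 [115 113 116 106  64  58  66  54  56  54  56  54  55  55  56  53  59  57 116 117 115 117 117 117 116]
 [117 104  64  59  60  59  52  57  56  59  57  58  54  51  54  55  54  83 117 117 117 117 103  80 105]
 [116 118 114 117  56  58  61  57  58  60  58  56  54  55  57  56  54  52  56  53  56  56  53  56  55]]
```

Run:
```python
from h import *
p=eyes.camera('side');e=sensors.read_state()['ee_pos']
for z in (.05,.06,.065,.07,.075,.08,.09,.12,.14):print(z,proj(p,[e[0],e[1],z]).round(1), proj(p,[e[0]-.03,e[1]-.0,z]).round(1))
```

```text
0.05 [321.4 235.9] [334.7 235.5]
0.06 [321.3 231.8] [334.7 231.3]
0.065 [321.3 229.7] [334.7 229.2]
0.07 [321.2 227.6] [334.6 227.1]
0.075 [321.2 225.5] [334.6 225. ]
0.08 [321.1 223.4] [334.6 222.9]
0.09 [321.1 219.1] [334.5 218.7]
0.12 [320.8 206.2] [334.4 205.8]
0.14 [320.6 197.5] [334.3 197. ]
```

>>> {"name": "arm_command", "arguments": {
  "steps": [
    {"rot":[0,0,0],"slide":[0,0,-0.02],"grip":0},
    {"rot":[0,0,0],"slide":[0,0,-0.02],"grip":0},
    {"rot":[0,0,0],"slide":[0,0,-0.01],"grip":0},
    {"rot":[0,0,0],"slide":[0,0,-0.005],"grip":0},
    {"rot":[0,0,0],"slide":[0,0,0],"grip":0},
    {"rot":[0,0,0],"slide":[0,0,0],"grip":0},
    {"rot":[0,0,0],"slide":[0,0,0],"grip":0},
    {"rot":[0,0,0],"slide":[0,0,0],"grip":0}
  ],
  "newtons": 25
}}

```text
time: 20.1
ee_pos: [0.4999, -0.1296, 0.0484]
eef_rot: [-0.149, 0.97, 0.029, 0.189]
ft_force: [0.7, -0.1, -0.7]
width: 0.0298
grip_force: 25.0
```

>>> {"name": "arm_command", "arguments": {
  "steps": [
    {"rot":[0,0,0],"slide":[0,0,-0.003],"grip":0},
    {"rot":[0,0,0],"slide":[0,0,-0.003],"grip":0},
    {"rot":[0,0,0],"slide":[0,0,-0.002],"grip":0},
    {"rot":[0,0,0],"slide":[0,0,-0.002],"grip":0},
    {"rot":[0,0,0],"slide":[0,0,-0.002],"grip":0},
    {"rot":[0,0,0],"slide":[0,0,-0.001],"grip":0},
    {"rot":[0,0,0],"slide":[0,0,-0.001],"grip":0},
    {"rot":[0,0,0],"slide":[0,0,0],"grip":0}
  ],
  "newtons": 25
}}

```text
time: 21.1
ee_pos: [0.4996, -0.13, 0.0341]
eef_rot: [-0.149, 0.97, 0.029, 0.189]
ft_force: [0.3, -0.3, -0.9]
width: 0.0298
grip_force: 25.0
```

>>> {"name": "arm_command", "arguments": {
  "steps": [
    {"rot":[0,0,0],"slide":[0,0,-0.001],"grip":0},
    {"rot":[0,0,0],"slide":[0,0,-0.001],"grip":0},
    {"rot":[0,0,0],"slide":[0,0,-0.001],"grip":0},
    {"rot":[0,0,0],"slide":[0,0,-0.001],"grip":0},
    {"rot":[0,0,0],"slide":[0,0,0],"grip":0},
    {"rot":[0,0,0],"slide":[0,0,0],"grip":0},
    {"rot":[0,0,0],"slide":[0,0,0],"grip":0},
    {"rot":[0,0,0],"slide":[0,0,0],"grip":0}
  ],
  "newtons": 25
}}

```text
time: 22.1
ee_pos: [0.4997, -0.1299, 0.0301]
eef_rot: [-0.149, 0.97, 0.029, 0.189]
ft_force: [0.2, 0.2, -0.1]
width: 0.0298
grip_force: 25.0
```

>>> {"name": "arm_command", "arguments": {
  "steps": [
    {"rot":[0,0,0],"slide":[0,0,-0.001],"grip":0},
    {"rot":[0,0,0],"slide":[0,0,-0.001],"grip":0},
    {"rot":[0,0,0],"slide":[0,0,-0.001],"grip":0},
    {"rot":[0,0,0],"slide":[0,0,-0.001],"grip":0},
    {"rot":[0,0,0],"slide":[0,0,-0.001],"grip":0},
    {"rot":[0,0,0],"slide":[0,0,0],"grip":0},
    {"rot":[0,0,0],"slide":[0,0,0],"grip":0},
    {"rot":[0,0,0],"slide":[0,0,0],"grip":0}
  ],
  "newtons": 15
}}

```text
time: 23.1
ee_pos: [0.4997, -0.1299, 0.0251]
eef_rot: [-0.149, 0.97, 0.029, 0.189]
ft_force: [0.5, 1.0, -0.8]
width: 0.0299
grip_force: 15.0
```

Run:
```python
from h import *
np.set_printoptions(linewidth=200)
p=snap('side','s11');e=sensors.read_state()['ee_pos']
s=cv2.cvtColor(p['pixels'],cv2.COLOR_RGB2GRAY).astype(int)
print('rows 224..266, u 300..348');print(s[224:268:2,300:350:2])
for z in (0,.005,.01,.05,.066):print(z,proj(p,[e[0],e[1],z]).round(1), proj(p,[e[0]-.02,e[1]+.02,z]).round(1), proj(p,[e[0]+.02,e[1]+.02,z]).round(1))
```

```text
rows 224..266, u 300..348
[[116 114 115 114 115 115 115 106 130 121  23  34  35  29  17  33  29  18  20  12  25  28  19  22  21]
 [115 116 114 114 120 118 113 115 116  65  60 139  62  93  40  21  16  16  21  16  23  21  14  17  20]
 [116 114 116 113 117 112 222 213 150 147  69 110 147  65  27  24  22  20  23  25  29  13  24  22  25]
 [115 116 117 114 114 116 134 216 214 155 206 125 176 124  23  27  19  23  18  79 115 114  91  32  20]
 [117 115 115 116 114 116 124 134 179 157 138 133 129  24  20  20  19  21  33 120 118 114 115 114 114]
 [116 115 115 117 114 116 123 123 132 132 132 133 114  18  24  17  23  20  78 115 114 115 118 116 116]
 [115 115 117 115 116 112 123 124 133  99 110 120  44  19  20  25  22  31 117 114 114 113 115 115 116]
 [118 115 117 118 116 115 124 121 133  98 105 113  20  14  20  19  18  78 115 118 117 118 118 115 116]
 [116 116 118 115 113 115 130 124 134  99 108  71  26  23  16  11  28  82 116 116 118 116 113 113 114]
 [118 112 114 112 116 118 120 123 135 135 134  48  22  20  23  23  84  55  59 115 117 116 117 113 114]
 [114 116 115  60  61  58 123 122 132 133 11
[... 726 characters left out ...]
 166 164 161 154 138 164 162 160 160 151  56  54  55]
 [168 168 167 168 168 168 167 165 160 157 147 147 131 115  89  87  92 149 163 163 161 161 149  54  51]
 [142 166 166 167 168 142 130 115  91  88  83  83  85  81  88  82  82  82 151 166 164 162 165 150  56]
 [ 80 158 165 165 164 165  85  86  87  87  82  84  84  82  86  85  81  76  89 137 163 163 164 164 155]
 [ 80 100 166 166 166 166 155  84  87  82  84  84  85  86  89 127 151 164 162 167 163 162 163 167 168]]
0 [321.9 256.3] [331.2 259.5] [313.4 260.2]
0.005 [321.9 254.3] [331.2 257.5] [313.4 258.1]
0.01 [321.8 252.3] [331.1 255.4] [313.3 256.1]
0.05 [321.5 235.9] [330.9 238.8] [312.8 239.5]
0.066 [321.3 229.2] [330.8 232.1] [312.6 232.7]
```

>>> {"name": "arm_command", "arguments": {
  "steps": [
    {"rot":[0,0,0],"slide":[0,0,-0.001],"grip":0},
    {"rot":[0,0,0],"slide":[0,0,-0.001],"grip":0},
    {"rot":[0,0,0],"slide":[0,0,-0.001],"grip":0},
    {"rot":[0,0,0],"slide":[0,0,-0.001],"grip":0},
    {"rot":[0,0,0],"slide":[0,0,0],"grip":0},
    {"rot":[0,0,0],"slide":[0,0,0],"grip":0},
    {"rot":[0,0,0],"slide":[0,0,0],"grip":0},
    {"rot":[0,0,0],"slide":[0,0,0],"grip":0}
  ],
  "newtons": 15
}}

```text
time: 24.15
ee_pos: [0.5004, -0.1297, 0.0222]
eef_rot: [-0.149, 0.97, 0.029, 0.19]
ft_force: [-5.0, 2.4, 12.3]
width: 0.0298
grip_force: 15.0
```

>>> {"name": "arm_command", "arguments": {
  "steps": [
    {"rot":[0,0,0],"slide":[0,0,0],"grip":0},
    {"rot":[0,0,0],"slide":[0,0,0.001],"grip":0},
    {"rot":[0,0,0],"slide":[0,0,0],"grip":0.4},
    {"rot":[0,0,0],"slide":[0,0,0],"grip":0.5},
    {"rot":[0,0,0],"slide":[0,0,0],"grip":0.7},
    {"rot":[0,0,0],"slide":[0,0,0.02],"grip":0.7},
    {"rot":[0,0,0],"slide":[0,0,0.04],"grip":0.7},
    {"rot":[0,0,0],"slide":[0,0,0.05],"grip":0.7}
  ],
  "newtons": 4
}}

```text
time: 25.15
ee_pos: [0.4988, -0.1298, 0.1324]
eef_rot: [-0.149, 0.97, 0.029, 0.188]
ft_force: [1.1, 0.2, -0.2]
width: 0.0605
grip_force: 0.0
```

>>> {"name": "arm_command", "arguments": {
  "steps": [
    {"rot":[-1.65,5.25,0],"slide":[0,0,0.04],"grip":0.7},
    {"rot":[-1.65,5.25,0],"slide":[0,0,0.05],"grip":0.7},
    {"rot":[-1.65,5.25,0],"slide":[0,0,0],"grip":0.7},
    {"rot":[-1.65,5.25,0],"slide":[0,0,0],"grip":0.7},
    {"rot":[0,0,0],"slide":[0,0,0],"grip":0.7},
    {"rot":[0,0,0],"slide":[0,0,0],"grip":0.7},
    {"rot":[0,0,0],"slide":[0,0,0],"grip":0.7},
    {"rot":[0,0,0],"slide":[0,0,0],"grip":0.7}
  ],
  "newtons": 4
}}

```text
time: 26.15
ee_pos: [0.4993, -0.1303, 0.2223]
eef_rot: [-0.152, 0.988, 0.0, 0.0]
ft_force: [1.5, -0.4, 0.3]
width: 0.061
grip_force: 0.0
```

Run:
```python
from h import *
np.set_printoptions(precision=4,suppress=True,linewidth=200)
s=sensors.read_state();m=R.from_quat(s['eef_rot']).as_matrix();print(s['ee_pos'],m[:,2],np.degrees(np.arctan2(m[1,1],m[0,1])))
p=snap('wrist','w12');print([(np.round(d['bbox']),round(d['conf'],2)) for d in eyes.look_for('cartridge',p)][:4])
g=cv2.cvtColor(p['pixels'],cv2.COLOR_RGB2HSV);f=cv2.inRange(g,(0,0,0),(179,28,255));gr=g[...,2].astype(int)
u,v=proj(p,[.5,-.13,.066]).astype(int);print(u,v)
print(gr[v-60:v+60:4,u-44:u+48:2])
```

```text
[ 0.4993 -0.1303  0.2223] [ 0.0008  0.0002 -1.    ] 107.4348199257296
[(array([134.,   0., 180.,  17.]), 0.81), (array([ 34., 203., 129., 271.]), 0.78), (array([300., 181., 343., 244.]), 0.74), (array([ 93., 294., 107., 298.]), 0.48)]
319 224
[[148 146 146 ...  76  76  76]
 [150 149 149 ...  77  76  76]
 [149 149 150 ...  77  75  77]
 ...
 [151 153 152 ...  77  76  76]
 [150 150 150 ...  74  75  75]
 [150 153 151 ...  77  76  77]]
```

Run:
```python
from h import *
np.set_printoptions(precision=4,suppress=True,linewidth=230,threshold=100000)
g=cv2.cvtColor(cv2.imread('pics/w12.png'),cv2.COLOR_BGR2GRAY).astype(int)
print(g[176:250:2,290:354:2])
for v in (195,205,225,240):print(v,g[v,294:308],g[v,334:350])
```

```text
[[141 142 141 141 142 144 145 142 142 141 141 142 141 141 142 143 144 142 142 142 115  70  72  72  71  72  72  72  72  73  74  74]
 [142 142 142 142 144 143 142 141 142 144 144 144 144 143 142 142 139 141 142 140  82  70  71  72  72  72  73  73  72  72  74  74]
 [142 142 142 142 141 141 141 141 138 139 146 146 141 110 105 123 122 102 123 139  98  92  91  77  70  72  73  72  72  71  73  74]
 [141 141 141 141 141 141 141 144 148 153 157 157 156 155 155 155 155 155 153 150 147 148 148 142  88  71  71  72  73  72  72  74]
 [142 141 141 141 141 141 141 144 158 158 158 160 158 156 156 157 156 155 155 153 147 148 148 147 110  71  74  73  73  71  72  73]
 [144 143 141 142 141 141 140 145 159 161 161 161 186 226 228 230 228 227 228 210 150 148 147 149 131  73  74  74  74  72  73  73]
 [143 143 141 140 142 142 138 149 162 158 161 162 160 156 158 157 158 145 144 145 147 148 148 147 141  81  73  74  72  72  72  73]
 [141 141 140 140 142 141 139 155 170 171 172 166 173 172 172 168 164 147 148 148 148 148 148 148 147  99  71  73  72  73  71  72]
 [133 137 126 128 137 141 146 217 248 250 250 248 25
[... 3559 characters left out ...]
 70  70  71  70  71  71  73  73  74  73  73  73  73  73]
 [ 72  73  74  73  71  73  71  73  74  73  73  72  72  72  74  73  74  74  75  74  75  74  73  74  74  75  74  73  73  74  73  74]]
195 [ 71  72  71  80 110 137 145 144 170 224 255 255 255 255] [163 163 163 161 161 156 140 104  75  71  74  74  73  73  73  71]
205 [ 72  72  73  74  73  73  70  77 141 219 255 255 255 255] [160 163 162 161 159 155 136  97  73  71  73  72  73  72  73  72]
225 [ 75  73  72  73  73  74  73  74  91 129 153 159 160 161] [159 161 160 159 158 152 130  88  70  73  73  73  74  74  74  75]
240 [ 75  74  75  73  74  73  71  70  83 122 152 158 159 160] [160 160 159 159 158 147 117  80  70  72  71  73  72  74  73  73]
```

>>> {"name": "arm_command", "arguments": {
  "steps": [
    {"rot":[0,0,0],"slide":[-0.0051,-0.0016,-0.03],"grip":0.7},
    {"rot":[0,0,0],"slide":[0,0,-0.03],"grip":0.7},
    {"rot":[0,0,0],"slide":[0,0,-0.04],"grip":0.7},
    {"rot":[0,0,0],"slide":[0,0,-0.04],"grip":0.7},
    {"rot":[0,0,0],"slide":[0,0,-0.03],"grip":0.7},
    {"rot":[0,0,0],"slide":[0,0,-0.0195],"grip":0.7},
    {"rot":[0,0,0],"slide":[0,0,0],"grip":0.7},
    {"rot":[0,0,0],"slide":[0,0,0],"grip":0.5}
  ],
  "newtons": 10
}}

```text
time: 27.25
ee_pos: [0.4951, -0.1317, 0.0335]
eef_rot: [-0.152, 0.988, -0.0, 0.001]
ft_force: [1.8, -1.0, -0.2]
width: 0.0562
grip_force: 0.0
```

>>> {"name": "arm_command", "arguments": {
  "steps": [
    {"rot":[0,0,0],"slide":[0,0,0],"grip":0.4},
    {"rot":[0,0,0],"slide":[0,0,0],"grip":0.3},
    {"rot":[0,0,0],"slide":[0,0,0],"grip":0},
    {"rot":[0,0,0],"slide":[0,0,0],"grip":0},
    {"rot":[0,0,0],"slide":[0,0,0.02],"grip":0},
    {"rot":[0,0,0],"slide":[0,0,0.03],"grip":0},
    {"rot":[0,0,0],"slide":[0,0.02,0.03],"grip":0},
    {"rot":[0,0,0],"slide":[0,0.04,0],"grip":0}
  ],
  "newtons": 40
}}

```text
time: 28.25
ee_pos: [0.4959, -0.0725, 0.1149]
eef_rot: [-0.15, 0.989, -0.001, 0.002]
ft_force: [1.0, 0.4, -1.9]
width: 0.03
grip_force: 40.0
```

>>> {"name": "arm_command", "arguments": {
  "steps": [
    {"rot":[0,0,0],"slide":[0.0005,0.04,0],"grip":0},
    {"rot":[0,0,0],"slide":[0.001,0.04,0],"grip":0},
    {"rot":[0,0,0],"slide":[0.001,0.032,0],"grip":0},
    {"rot":[0,0,0],"slide":[0,0,-0.01],"grip":0},
    {"rot":[0,0,0],"slide":[0,0,-0.007],"grip":0},
    {"rot":[0,0,0],"slide":[0,0,0],"grip":0},
    {"rot":[0,0,0],"slide":[0,0,0],"grip":0},
    {"rot":[0,0,0],"slide":[0,0,0],"grip":0}
  ],
  "newtons": 40
}}

```text
time: 29.25
ee_pos: [0.4973, 0.04, 0.0959]
eef_rot: [-0.152, 0.988, -0.0, 0.0]
ft_force: [0.6, -0.9, -0.7]
width: 0.0299
grip_force: 40.0
```

```bash
cat > gap.py <<'E'
from h import *
np.set_printoptions(precision=4,suppress=True,linewidth=230,threshold=100000)
def gap(f):
    s=sensors.read_state();m=R.from_quat(s['eef_rot']).as_matrix();print(s['time'],s['ee_pos'],s['ft_force'],s['torque'],np.degrees(np.arctan2(m[1,1],m[0,1])),m[:2,2])
    p=snap('wrist',f);g=cv2.cvtColor(p['pixels'],cv2.COLOR_RGB2GRAY).astype(int)
    for v in (242,250): print('v',v,'L278..300',g[v,278:300],'R345..372',g[v,345:372])
    for u in (295,300,312,340,347,352): print('u',u,'v226..252',g[226:252,u])
    print('edge v285..330 u300',g[285:330,300]);print('label u320 306..330',g[306:330,320],'rear u305 380..412',g[380:412,305])
E
python3 -c "
from gap import *
gap('w13')
g=cv2.cvtColor(cv2.imread('pics/w6.png'),cv2.COLOR_BGR2GRAY).astype(int);print('w6',g[285:335,300],g[306:336,320])"
```

```text
29.25 [0.4973 0.04   0.0959] [ 0.5533 -0.8582 -0.6538] [0.1115 0.0181 0.0277] 107.4323178398399 [0.0004 0.    ]
v 242 L278..300 [118 119 118 119 119 118 115 113 114 112 108 104 104 104 103 104 113 136 153 156 154 154] R345..372 [113 103 104 104 103 104 108 112 113 112 113 116 117 117 117 117 117 118 117 117 117 117 117 117 118 118 118]
v 250 L278..300 [118 119 118 119 120 119 116 113 113 112 107 109 129 153 162 162 162 162 162 161 162 162] R345..372 [163 163 162 161 162 162 160 145 123 112 114 118 117 118 117 116 117 116 117 117 116 116 117 116 117 117 118]
u 295 v226..252 [116 117 117 118 117 117 118 119 119 119 119 116 114 119 133 136 136 135 134 138 158 163 162 162 162 162]
u 300 v226..252 [116 116 116 116 117 118 117 118 119 118 117 115 113 125 150 154 154 154 152 151 159 162 162 162 162 162]
u 312 v226..252 [114 115 115 115 116 115 116 116 116 116 117 114 110 120 144 153 155 154 155 158 164 169 170 169 169 169]
u 340 v226..252 [117 116 116 116 117 116 117 116 117 116 116 114 111 121 144 154 156 156 156 159 163 162 163 164 163 163]
u 347 v226..252 [117 117 117 118 117 118 118 116
[... 291 characters left out ...]
6 175 176 176 176 176 176 176 176 178 169 132 105 104 105 105 105 106 106 105 105 106 105 106 105 106 105]
label u320 306..330 [176 176 175 176 176 176 177 170 131 105 104 105 105 106 105 106 106 105 105 105 105 105 105 106] rear u305 380..412 [106 105 107 105 106 106 105 105 104 124 161 175 176 175 175 175 175 175 175 173 172 162 128 115 116 117 117 117 118 118 140 172]
w6 [165 164 165 164 165 165 165 165 165 164 165 165 165 165 165 165 165 165 165 165 164 164 165 166 168 169 171 173 175 176 177 176 175 175 175 175 175 175 175 174 175 175 175 175 176 170 142 108 103 104] [164 165 166 168 170 171 172 175 176 176 176 175 175 175 175 175 175 175 174 174 175 174 175 176 170 142 109 104 105  98]
```

>>> {"name": "arm_command", "arguments": {
  "steps": [
    {"rot":[0,0,0],"slide":[0.0002,-0.0007,0],"grip":0},
    {"rot":[0,0,0],"slide":[0,0,-0.002],"grip":0},
    {"rot":[0,0,0],"slide":[0,0,-0.001],"grip":0},
    {"rot":[0,0,0],"slide":[0,0,-0.001],"grip":0},
    {"rot":[0,0,0],"slide":[0,0,-0.001],"grip":0},
    {"rot":[0,0,0],"slide":[0,0,-0.001],"grip":0},
    {"rot":[0,0,0],"slide":[0,0,-0.001],"grip":0},
    {"rot":[0,0,0],"slide":[0,0,-0.001],"grip":0}
  ],
  "newtons": 40
}}

```text
time: 30.3
ee_pos: [0.4976, 0.0398, 0.0883]
eef_rot: [-0.152, 0.988, 0.0, 0.0]
ft_force: [-2.5, -0.5, 11.9]
width: 0.0299
grip_force: 40.0
```

```bash
python3 -c "
from gap import *
gap('w14')"
```

```text
30.3 [0.4976 0.0398 0.0883] [-2.5067 -0.4636 11.8817] [-0.0443  1.0379 -0.0637] 107.47666274217586 [0.0006 0.0001]
v 242 L278..300 [118 118 119 120 119 118 115 115 114 113 114 114 114 114 114 114 115 116 116 116 116 115] R345..372 [113 112 112 113 113 113 113 113 114 113 113 113 115 117 118 118 118 118 118 118 118 118 118 118 119 118 118]
v 250 L278..300 [120 120 120 119 119 117 114 114 114 111 104 110 137 159 163 163 162 162 163 164 162 163] R345..372 [164 164 164 163 162 164 160 145 125 115 114 113 115 118 118 118 118 118 117 117 117 118 117 119 118 118 118]
u 295 v226..252 [116 117 117 118 117 118 118 118 118 118 119 119 119 119 119 116 116 123 136 147 162 164 163 162 162 162]
u 300 v226..252 [116 115 116 116 116 117 117 119 118 118 118 119 119 118 118 115 115 127 145 160 163 163 163 162 162 162]
u 312 v226..252 [116 115 115 116 115 115 116 115 117 116 117 116 117 117 116 111 114 126 145 162 169 171 171 171 171 171]
u 340 v226..252 [117 117 117 117 117 117 117 117 117 116 116 117 116 117 117 115 112 119 140 153 162 164 164 164 164 164]
u 347 v226..252 [118 117 118 117 117 117 117 117 117 117 117 118 117 117 116 115 112 110 115 141 163 165 164 163 164 164]
u 352 v226..252 [118 118 119 117 119 118 119 119 118 118 118 119 118 118 117 114 113 111 107 105 106 117 127 134 145 153]
edge v285..330 u300 [164 164 164 164 163 165 164 164 167 168 171 173 174 175 175 175 175 176 176 177 176 177 176 177 177 176 177 177 178 168 122 101 105 106 107 106 106 106 106 106 106 106 106 106 106]
label u320 306..330 [176 176 176 176 176 176 177 178 168 122 102 104 106 106 107 106 107 106 106 107 106 106 106 106] rear u305 380..412 [106 106 106 106 106 107 106 105 104 123 162 176 176 176 176 176 175 176 175 174 172 162 128 114 116 117 117 116 118 118 118 119]
```

>>> {"name": "arm_command", "arguments": {
  "steps": [
    {"rot":[0,0,0],"slide":[0,0,0.003],"grip":0},
    {"rot":[0,0,0],"slide":[0.001,-0.0001,0],"grip":0},
    {"rot":[0,0,0],"slide":[0,0,0],"grip":0},
    {"rot":[0,0,0],"slide":[0,0,-0.001],"grip":0},
    {"rot":[0,0,0],"slide":[0,0,-0.001],"grip":0},
    {"rot":[0,0,0],"slide":[0,0,-0.001],"grip":0},
    {"rot":[0,0,0],"slide":[0,0,-0.0005],"grip":0},
    {"rot":[0,0,0],"slide":[0,0,-0.0005],"grip":0}
  ],
  "newtons": 40
}}

```text
time: 31.35
ee_pos: [0.4983, 0.0397, 0.0866]
eef_rot: [-0.152, 0.988, 0.0, -0.0]
ft_force: [0.2, 0.9, -0.3]
width: 0.0298
grip_force: 40.0
```

>>> {"name": "arm_command", "arguments": {
  "steps": [
    {"rot":[0,0,0],"slide":[0,0,-0.001],"grip":0},
    {"rot":[0,0,0],"slide":[0,0,-0.001],"grip":0},
    {"rot":[0,0,0],"slide":[0,0,-0.001],"grip":0},
    {"rot":[0,0,0],"slide":[0,0,-0.001],"grip":0},
    {"rot":[0,0,0],"slide":[0,0,-0.001],"grip":0},
    {"rot":[0,0,0],"slide":[0,0,-0.001],"grip":0},
    {"rot":[0,0,0],"slide":[0,0,0],"grip":0},
    {"rot":[0,0,0],"slide":[0,0,0],"grip":0}
  ],
  "newtons": 40
}}

```text
time: 32.35
ee_pos: [0.4983, 0.0397, 0.0806]
eef_rot: [-0.152, 0.988, 0.0, -0.0]
ft_force: [1.4, -0.8, -1.5]
width: 0.0295
grip_force: 40.0
```

>>> {"name": "arm_command", "arguments": {
  "steps": [
    {"rot":[0,0,0],"slide":[0,0,-0.002],"grip":0},
    {"rot":[0,0,0],"slide":[0,0,-0.002],"grip":0},
    {"rot":[0,0,0],"slide":[0,0,-0.002],"grip":0},
    {"rot":[0,0,0],"slide":[0,0,-0.002],"grip":0},
    {"rot":[0,0,0],"slide":[0,0,-0.002],"grip":0},
    {"rot":[0,0,0],"slide":[0,0,-0.002],"grip":0},
    {"rot":[0,0,0],"slide":[0,0,-0.002],"grip":0},
    {"rot":[0,0,0],"slide":[0,0,-0.001],"grip":0}
  ],
  "newtons": 40
}}

```text
time: 33.35
ee_pos: [0.4983, 0.0397, 0.0655]
eef_rot: [-0.152, 0.988, 0.0, 0.0]
ft_force: [1.2, -0.2, -1.2]
width: 0.0296
grip_force: 40.0
```

>>> {"name": "arm_command", "arguments": {
  "steps": [
    {"rot":[0,0,0],"slide":[0,0,0],"grip":0.4},
    {"rot":[0,0,0],"slide":[0,0,0],"grip":0.5},
    {"rot":[0,0,0],"slide":[0,0,0],"grip":0.6},
    {"rot":[0,0,0],"slide":[0,0,0],"grip":0.6},
    {"rot":[0,0,0],"slide":[0,0,0.01],"grip":0.6},
    {"rot":[0,0,0],"slide":[0,0,0.03],"grip":0.6},
    {"rot":[0,0,0],"slide":[0,0,0.05],"grip":0.6},
    {"rot":[0,0,0],"slide":[0,0,0.06],"grip":0.6}
  ],
  "newtons": 10
}}

```text
time: 34.35
ee_pos: [0.4976, 0.0396, 0.2173]
eef_rot: [-0.152, 0.988, 0.0, -0.001]
ft_force: [1.2, -0.2, 0.5]
width: 0.052
grip_force: 0.0
```

Run:
```python
from gap import *
s=sensors.read_state();print(s['time'],s['ee_pos'],s['ft_force'])
p=snap('wrist','w15');t=snap('side','s15')
for q in(p,t):print([(np.round(d['bbox']),round(d['conf'],2)) for d in eyes.look_for('cartridge',q)][:5],[(np.round(d['bbox']),round(d['conf'],2)) for d in eyes.look_for('clamp_handle',q)][:2])
ex=np.array([.954,.30,0]);O=np.array([.499,.040,0]);H=O+.09*ex+[0,0,.084]
for z in(.07,.098):print('expect top corners wrist',[proj(p,O+a*.022*ex+b*.015*np.array([-.3,.954,0])+[0,0,z]).round(1) for a in(-1,1) for b in (-1,1)])
for th in(1.5,1.57,1.64,1.7):
    h=H+.15*(-np.cos(th)*ex+np.sin(th)*np.array([0,0,1]))+.004*(np.sin(th)*ex+np.cos(th)*np.array([0,0,1]))
    T=dict(intrinsics=np.array([[486.9865,0,326.9852],[0,486.9865,239.0008],[0,0,1]]),pose=np.array([[.022,-.997,.074,.431],[-.999,-.02,.026,-.035],[-.025,-.074,-.997,1.085],[0,0,0,1]]))
    print(th,h,'top',proj(T,h),'side',proj(t,h))
g=cv2.cvtColor(t['pixels'],cv2.COLOR_RGB2GRAY).astype(int)
print(g[170:200:2,258:296:2])
```

```text
34.35 [0.4976 0.0396 0.2173] [ 1.2268 -0.2279  0.4731]
[(array([299., 198., 345., 266.]), 0.85)] [(array([297., 330., 341., 414.]), 0.86)]
[(array([242., 206., 263., 237.]), 0.97), (array([363., 198., 380., 229.]), 0.95), (array([312., 243., 338., 270.]), 0.88), (array([279., 200., 301., 233.]), 0.87)] [(array([264., 171., 286., 262.]), 0.61)]
expect top corners wrist [array([299.5, 200.4]), array([339. , 200.5]), array([300.2, 255.5]), array([338.2, 255.6])]
expect top corners wrist [array([297.5, 207.7]), array([340.7, 207.8]), array([298.4, 267.5]), array([339.8, 267.6])]
1.5 [0.5785 0.065  0.2339] top [284.3962 190.3502] side [279.251  179.2969]
1.57 [0.5886 0.0682 0.234 ] top [282.7788 184.7141] side [273.4216 179.8869]
1.64 [0.5986 0.0713 0.2334] top [281.2162 179.179 ] side [267.5847 180.8927]
1.7 [0.6071 0.074  0.2322] top [279.929  174.5458] side [262.6015 182.0847]
[[115  71  68  69  69  70  68  68  69 121 112 112 111 113 114 112 115 116 113]
 [111  72  67  67  72  59  69  67  67 115 112 113 114 113 115 113 115 112 114]
 [110  71  66  47  37  38  38  70  67 108 114 113 113 
[... 273 characters left out ...]
70  68  63  23  26  29  25  28  28  70 113 111 113 114 113 116 114]
 [115  82  71  68  71  88  39  25  25  24  27  41 109 111 111 111 113 108 112]
 [113 112 113 114 113 115 119  40  20  22  22  54 102 103 105 112 111 115 111]
 [110 103 103  91 101 110 119 129  43  19  46 112 113 110 111 114 113 113 113]
 [112 115 112 112 112 114 119 130 130 119 113 114 115 111 111 113 112 112 113]
 [112 114 113 112 113 114 120 129 129 122 114 109 112 114 111 109 111 114 110]
 [115 111 109 111 113 115 121 128 127 121 112 112 113 112 112 114 113 116 116]
 [115 114 110 114 113 118 117 129 129 125 112 115 113 113 112 114 113 113 113]
 [112 109 113 115 114 113 117 129 130 123 114 110 105  84  83  74  75  81  81]]
```

>>> {"name": "arm_command", "arguments": {
  "steps": [
    {"rot":[0,0,0],"slide":[0,0,0.03],"grip":0.3},
    {"rot":[0,0,0],"slide":[0,0,0.03],"grip":0},
    {"rot":[0,0,0],"slide":[0.0395,0.0125,0],"grip":0},
    {"rot":[0,0,0],"slide":[0.0395,0.0125,0],"grip":0},
    {"rot":[0,0,0],"slide":[0.0395,0.0125,0],"grip":0},
    {"rot":[0,0,0],"slide":[0,0,0],"grip":0},
    {"rot":[0,0,0],"slide":[0,0,-0.024],"grip":0},
    {"rot":[0,0,0],"slide":[0,0,-0.023],"grip":0}
  ],
  "newtons": 10
}}

```text
time: 35.65
ee_pos: [0.6158, 0.0767, 0.2271]
eef_rot: [-0.152, 0.988, -0.0, -0.001]
ft_force: [-0.6, -0.1, -0.7]
width: 0.0005
grip_force: 0.0
```

Run:
```python
import numpy as np
# TCP targets (cradle frame x, z) -> world
ex=np.array([.954,.30]);H=np.array([.5848,.0671]);prev=None
for d in (90,82,74,66,58,50,42,36,30,25,20,18):
    t=np.radians(d);hx=-.15*np.cos(t)+.004*np.sin(t);hz=.084+.15*np.sin(t)+.004*np.cos(t)
    x=hx+.0095+.008*np.sin(t);z=hz+.008*np.cos(t)-.006*np.sin(t)**2
    w=np.array([*(H+ex*x),z]);print(d,w.round(4),'' if prev is None else (w-prev).round(4));prev=w
```

```text
90 [0.6053 0.0736 0.228 ] 
82 [0.5853 0.0673 0.2283] [-0.02   -0.0063  0.0003]
74 [0.5654 0.061  0.226 ] [-0.0199 -0.0062 -0.0024]
66 [0.5461 0.0549 0.2209] [-0.0193 -0.0061 -0.005 ]
58 [0.5277 0.0492 0.2133] [-0.0184 -0.0058 -0.0077]
50 [0.5106 0.0438 0.2031] [-0.0171 -0.0054 -0.0102]
42 [0.4952 0.0389 0.1906] [-0.0155 -0.0049 -0.0125]
36 [0.4848 0.0357 0.1798] [-0.0104 -0.0033 -0.0108]
30 [0.4757 0.0328 0.1679] [-0.0092 -0.0029 -0.0119]
25 [0.469  0.0307 0.1572] [-0.0067 -0.0021 -0.0107]
20 [0.4633 0.0289 0.1459] [-0.0057 -0.0018 -0.0113]
18 [0.4613 0.0283 0.1412] [-0.002  -0.0006 -0.0047]
```

>>> {"name": "arm_command", "arguments": {
  "steps": [
    {"rot":[0,0,0],"slide":[-0.006,-0.0018,0],"grip":0},
    {"rot":[0,0,0],"slide":[-0.006,-0.0018,0],"grip":0},
    {"rot":[0,0,0],"slide":[-0.01,-0.0031,0],"grip":0},
    {"rot":[0,0,0],"slide":[-0.01,-0.0031,0],"grip":0},
    {"rot":[0,0,0],"slide":[-0.01,-0.0031,-0.0012],"grip":0},
    {"rot":[0,0,0],"slide":[-0.01,-0.0031,-0.0012],"grip":0},
    {"rot":[0,0,0],"slide":[-0.0096,-0.003,-0.0025],"grip":0},
    {"rot":[0,0,0],"slide":[-0.0096,-0.003,-0.0025],"grip":0}
  ],
  "newtons": 10
}}

```text
time: 36.65
ee_pos: [0.5451, 0.0551, 0.2211]
eef_rot: [-0.152, 0.988, 0.0, 0.0]
ft_force: [5.4, 2.3, -3.9]
width: 0.0001
grip_force: 3.0
```

>>> {"name": "arm_command", "arguments": {
  "steps": [
    {"rot":[0,0,0],"slide":[-0.0092,-0.0029,-0.0038],"grip":0},
    {"rot":[0,0,0],"slide":[-0.0092,-0.0029,-0.0038],"grip":0},
    {"rot":[0,0,0],"slide":[-0.0085,-0.0027,-0.0051],"grip":0},
    {"rot":[0,0,0],"slide":[-0.0086,-0.0027,-0.0051],"grip":0},
    {"rot":[0,0,0],"slide":[-0.0077,-0.0025,-0.0062],"grip":0},
    {"rot":[0,0,0],"slide":[-0.0078,-0.0024,-0.0063],"grip":0},
    {"rot":[0,0,0],"slide":[-0.0052,-0.0016,-0.0054],"grip":0},
    {"rot":[0,0,0],"slide":[-0.0052,-0.0016,-0.0054],"grip":0}
  ],
  "newtons": 10
}}

```text
time: 37.65
ee_pos: [0.484, 0.0358, 0.1799]
eef_rot: [-0.152, 0.988, 0.0, 0.0]
ft_force: [4.6, 1.0, 0.8]
width: 0.0005
grip_force: 1.7
```

>>> {"name": "arm_command", "arguments": {
  "steps": [
    {"rot":[0,0,0],"slide":[0.002,0.0006,0.02],"grip":0},
    {"rot":[0,0,0],"slide":[-0.009,-0.0029,0.01],"grip":0},
    {"rot":[0,0,0],"slide":[-0.0092,-0.0029,0],"grip":0},
    {"rot":[0,0,0],"slide":[0,0,-0.015],"grip":0},
    {"rot":[0,0,0],"slide":[0,0,-0.01],"grip":0},
    {"rot":[0,0,0],"slide":[-0.003,-0.001,-0.005],"grip":0},
    {"rot":[0,0,0],"slide":[-0.004,-0.0013,-0.006],"grip":0},
    {"rot":[0,0,0],"slide":[-0.004,-0.0013,-0.006],"grip":0}
  ],
  "newtons": 10
}}

```text
time: 38.65
ee_pos: [0.4571, 0.0273, 0.1681]
eef_rot: [-0.152, 0.988, 0.0, 0.001]
ft_force: [1.9, 1.3, 2.6]
width: 0.0006
grip_force: 1.5
```

>>> {"name": "arm_command", "arguments": {
  "steps": [
    {"rot":[0,0,0],"slide":[-0.001,-0.0003,-0.003],"grip":0},
    {"rot":[0,0,0],"slide":[-0.001,-0.0003,-0.003],"grip":0},
    {"rot":[0,0,0],"slide":[-0.001,-0.0003,-0.003],"grip":0},
    {"rot":[0,0,0],"slide":[-0.001,-0.0003,-0.003],"grip":0},
    {"rot":[0,0,0],"slide":[-0.001,-0.0003,-0.003],"grip":0},
    {"rot":[0,0,0],"slide":[-0.0005,-0.0002,-0.002],"grip":0},
    {"rot":[0,0,0],"slide":[-0.0005,-0.0002,-0.002],"grip":0},
    {"rot":[0,0,0],"slide":[0,0,-0.002],"grip":0}
  ],
  "newtons": 10
}}

```text
time: 39.65
ee_pos: [0.4497, 0.0244, 0.1467]
eef_rot: [-0.152, 0.988, -0.0, -0.002]
ft_force: [-5.9, -1.2, 6.5]
width: 0.0005
grip_force: 3.2
```

>>> {"name": "arm_command", "arguments": {
  "steps": [
    {"rot":[0,0,0],"slide":[-0.001,-0.0003,-0.001],"grip":0},
    {"rot":[0,0,0],"slide":[-0.001,-0.0003,-0.001],"grip":0},
    {"rot":[0,0,0],"slide":[-0.001,-0.0003,-0.001],"grip":0},
    {"rot":[0,0,0],"slide":[-0.0005,-0.0002,-0.001],"grip":0},
    {"rot":[0,0,0],"slide":[-0.0005,-0.0002,-0.001],"grip":0},
    {"rot":[0,0,0],"slide":[0,0,-0.001],"grip":0},
    {"rot":[0,0,0],"slide":[0,0,-0.001],"grip":0},
    {"rot":[0,0,0],"slide":[0,0,-0.001],"grip":0}
  ],
  "newtons": 10
}}

```text
time: 40.65
ee_pos: [0.4462, 0.0235, 0.1388]
eef_rot: [-0.152, 0.988, -0.0, -0.001]
ft_force: [-2.6, -2.0, 6.7]
width: 0.0002
grip_force: 3.0
```

>>> {"name": "arm_command", "arguments": {
  "steps": [
    {"rot":[0,0,0],"slide":[-0.0005,-0.0002,-0.001],"grip":0},
    {"rot":[0,0,0],"slide":[-0.0005,-0.0002,-0.001],"grip":0},
    {"rot":[0,0,0],"slide":[-0.0005,0,-0.001],"grip":0},
    {"rot":[0,0,0],"slide":[0,0,-0.0005],"grip":0},
    {"rot":[0,0,0],"slide":[0,0,-0.0005],"grip":0},
    {"rot":[0,0,0],"slide":[0,0,-0.0005],"grip":0},
    {"rot":[0,0,0],"slide":[0,0,0],"grip":0},
    {"rot":[0,0,0],"slide":[0,0,0],"grip":0}
  ],
  "newtons": 10
}}

```text
time: 41.65
ee_pos: [0.4447, 0.0231, 0.1344]
eef_rot: [-0.152, 0.988, -0.0, -0.001]
ft_force: [-3.1, -3.1, 6.6]
width: 0.0005
grip_force: 3.3
```

>>> {"name": "arm_command", "arguments": {
  "steps": [
    {"rot":[0,0,0],"slide":[-0.0003,0,-0.0006],"grip":0},
    {"rot":[0,0,0],"slide":[-0.0003,0,-0.0006],"grip":0},
    {"rot":[0,0,0],"slide":[-0.0003,0,-0.0006],"grip":0},
    {"rot":[0,0,0],"slide":[-0.0003,0,-0.0006],"grip":0},
    {"rot":[0,0,0],"slide":[-0.0003,0,-0.0006],"grip":0},
    {"rot":[0,0,0],"slide":[0,0,-0.0006],"grip":0},
    {"rot":[0,0,0],"slide":[0,0,-0.0006],"grip":0},
    {"rot":[0,0,0],"slide":[0,0,-0.0006],"grip":0}
  ],
  "newtons": 10
}}

```text
time: 42.65
ee_pos: [0.4438, 0.0228, 0.1309]
eef_rot: [-0.152, 0.988, -0.0, -0.0]
ft_force: [-8.0, -3.6, 20.6]
width: 0.0003
grip_force: 10.7
```

>>> {"name": "arm_command", "arguments": {
  "steps": [
    {"rot":[0,0,0],"slide":[0,0,0],"grip":0},
    {"rot":[0,0,0],"slide":[0,0,0],"grip":0},
    {"rot":[0,0,0],"slide":[0,0,0],"grip":0},
    {"rot":[0,0,0],"slide":[0,0,0],"grip":0},
    {"rot":[0,0,0],"slide":[0,0,0],"grip":0},
    {"rot":[0,0,0],"slide":[0,0,0],"grip":0},
    {"rot":[0,0,0],"slide":[0,0,0],"grip":0},
    {"rot":[0,0,0],"slide":[0,0,0],"grip":0}
  ],
  "newtons": 10
}}

```text
time: 43.65
ee_pos: [0.4438, 0.0228, 0.1309]
eef_rot: [-0.152, 0.988, -0.0, -0.0]
ft_force: [-6.6, -3.6, 19.2]
width: 0.0004
grip_force: 9.9
```

>>> {"name": "arm_command", "arguments": {
  "steps": [
    {"rot":[0,0,0],"slide":[-0.0008,-0.0004,-0.0003],"grip":0},
    {"rot":[0,0,0],"slide":[-0.0008,-0.0004,-0.0003],"grip":0},
    {"rot":[0,0,0],"slide":[-0.0008,-0.0003,0],"grip":0},
    {"rot":[0,0,0],"slide":[0,0,0],"grip":0},
    {"rot":[0,0,0],"slide":[0,0,0],"grip":0},
    {"rot":[0,0,0],"slide":[0,0,0],"grip":0},
    {"rot":[0,0,0],"slide":[0,0,0],"grip":0},
    {"rot":[0,0,0],"slide":[0,0,0],"grip":0}
  ],
  "newtons": 10
}}

```text
time: 44.65
ee_pos: [0.4435, 0.0227, 0.131]
eef_rot: [-0.152, 0.988, -0.0, 0.002]
ft_force: [1.9, -0.4, 15.3]
width: 0.0007
grip_force: 7.6
```

>>> {"name": "arm_command", "arguments": {
  "steps": [
    {"rot":[0,0,0],"slide":[0,0,-0.0005],"grip":0},
    {"rot":[0,0,0],"slide":[0,0,-0.0005],"grip":0},
    {"rot":[0,0,0],"slide":[0,0,-0.0003],"grip":0},
    {"rot":[0,0,0],"slide":[0,0,0],"grip":0},
    {"rot":[0,0,0],"slide":[0,0,0],"grip":0},
    {"rot":[0,0,0],"slide":[0,0,0],"grip":0},
    {"rot":[0,0,0],"slide":[0,0,0],"grip":0},
    {"rot":[0,0,0],"slide":[0,0,0],"grip":0}
  ],
  "newtons": 10
}}

```text
time: 45.65
ee_pos: [0.4434, 0.0226, 0.1301]
eef_rot: [-0.152, 0.988, -0.0, 0.002]
ft_force: [-0.6, -0.6, 21.4]
width: 0.0004
grip_force: 10.7
```

>>> {"name": "arm_command", "arguments": {
  "steps": [
    {"rot":[0,0,0],"slide":[0,0,0],"grip":0},
    {"rot":[0,0,0],"slide":[0,0,0],"grip":0},
    {"rot":[0,0,0],"slide":[0,0,0],"grip":0},
    {"rot":[0,0,0],"slide":[0,0,0.002],"grip":0},
    {"rot":[0,0,0],"slide":[0,0,0.004],"grip":0},
    {"rot":[0,0,0],"slide":[0,0,0.02],"grip":0},
    {"rot":[0,0,0],"slide":[0,0,0.04],"grip":0},
    {"rot":[0,0,0],"slide":[0,0,0.04],"grip":0}
  ],
  "newtons": 10
}}

```text
time: 46.65
ee_pos: [0.4403, 0.0224, 0.234]
eef_rot: [-0.152, 0.988, 0.0, -0.002]
ft_force: [-0.0, 0.1, 0.7]
width: 0.0006
grip_force: 0.0
```

Run:
```python
from gap import *
s=sensors.read_state();print(s['time'],s['ee_pos'],s['ft_force'])
t=snap('side','s20');print([(n,[(np.round(d['bbox']),round(d['conf'],2)) for d in eyes.look_for(n,t)][:4]) for n in('cartridge','clamp_handle','vial','clamp_pad')])
ex=np.array([.954,.30,0]);O=np.array([.499,.040,0]);H=O+.09*ex+[0,0,.084];Z=np.array([0,0,1])
for th in(.1,.2,.25,.3,.4):
    h=H+.15*(-np.cos(th)*ex+np.sin(th)*Z)+.004*(np.sin(th)*ex+np.cos(th)*Z);print(th,h.round(4),proj(t,h).round(1))
for z in(.075,.087,.098):print('cart top',z,proj(t,O+[0,0,z]).round(1))
```

```text
46.65 [0.4403 0.0224 0.234 ] [-0.0462  0.0999  0.7437]
[('cartridge', [(array([313., 244., 334., 269.]), 0.79), (array([364., 201., 377., 229.]), 0.79), (array([279., 202., 298., 234.]), 0.65), (array([241., 206., 263., 236.]), 0.63)]), ('clamp_handle', [(array([273., 218., 359., 263.]), 0.86)]), ('vial', [(array([367., 247., 382., 276.]), 0.7)]), ('clamp_pad', [(array([257., 218., 360., 316.]), 0.52), (array([321., 242., 329., 248.]), 0.46)])]
0.1 [0.4429 0.0223 0.103 ] [353.9 237.6]
0.2 [0.4454 0.0231 0.1177] [352.7 230.6]
0.25 [0.4472 0.0237 0.125 ] [351.8 227.2]
0.3 [0.4493 0.0244 0.1321] [350.7 223.8]
0.4 [0.4545 0.026  0.1461] [348.  217.2]
cart top 0.075 [325.6 255.6]
cart top 0.087 [325.5 249.8]
cart top 0.098 [325.4 244.4]
```

```bash
python3 -c "
from bench import order
print(order.close_job())"
```

```text
the job is handed in; nothing more can be done
None
```

The job is handed in. The cartridge stands in the pocket and is clamped at about 0.23 rad, after about 21 N held on the handle for roughly 1 s. The first insertion caught on the rim and tilted the cartridge in the fingers, so I set it on the worktop, regrasped and refitted it. No verdict came back, and I only rechecked the vial among the things around it.

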